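# Return a dish to the lift pile and trip the roller-lever count switch

## Robot

A 6-joint arm with a two-finger parallel gripper is mounted at the origin on a cart in front of the work surface, level with it; the furniture and walls round the work are solid. World frame = base frame: x ahead of the robot, y to its left, z up, the work surface at z = 0. Lengths are in m, angles in rad, forces in N, time in s.
With the tool pointing down it reaches from about 0.25 to 0.775 m from the base axis. Payload 4 kg.
Tool frame: the origin (TCP) lies midway between the tips of the shut fingers; the grasp point (between the pads) lies 19 mm behind it (robot.tcp_to_grasp is the distance from the TCP to the grasp point, in m); x points along the fingers, y is the direction in which the jaws open and shut, and the axes are right-handed (so a half turn about x gives the same grasp; the last joint's range is limited). The gripper opens to 94 mm and grips with 3 to 60 N. Pads are 16 mm wide; open, the fingers measure 119 mm over their backs; the gripper's body (75 mm by 177 mm) begins 78 mm behind the grasp point.
Start: joints at [-1.266, 0.087, 1.371, -0, 1.684, -0.103], TCP at [0.218, -0.505, 0.173] pointing down, gripper open.
Joint ranges: [-3.1, 3.1], [-0.76, 2.03], [0.27, 2.55], [-1.08, 4.22], [0.17, 2.65], [-2.57, 2.57]. Speed limits (rad/s): [2.79, 2.79, 3.14, 3.14, 3.14, 3.14].

## Interface

Orientations are given as [roll, pitch, yaw] about the fixed x, y, z axes, in that order (R = Rz(yaw) Ry(pitch) Rx(roll)).
In Python, from bench import robot gives the robot as it stands.
- The arm moves only by the tool send_rows, never from a script. Its argument "increments" is a list of rows, each a list of 5 numbers: the opening, from -1 (shut) to 1 (fully open), so that 0 is half open, then the shift along the tool's x, y, z in m, then the turn about the tool's x in rad. In form: [[hand, tx, ty, tz, roll], ...]. A call has 1 to 5 rows; each row is the pose to reach, as a shift and turn from the pose commanded when the call began, along the tool's axes at that moment; what a row does not reach only later rows make up. A row lasts 1/12 s, in which the tool goes at most 41.7 mm and 7.16 degrees, less where a joint would pass 70% of its speed; a pose out of reach is approached as far as the arm can. A call with a gripper value outside its range is refused whole. The fingers move at their own pace and stop on an object; the grip force is fixed at half the most. Time passes only in rows, so rows that repeat a pose let the fingers close. It gives the time, the measured TCP pose, the force and the opening at its end, in the units of the state.
- robot.get_obs(): the state, without advancing time (a new reading comes with each control period).
- robot.snapshot(name): name is "side" or "top"; returns a dict with "image" (480x640x3 uint8, red, green, blue), "intrinsics" (3x3 intrinsics, pixels), "world_from_camera" (4x4, takes a point from camera to world coordinates). Camera axes: x right, y down, z forward; pixel columns grow to the right and rows downward; lengths in m; the calibration is good to about 2 mm. A picture is of the moment at which its call begins. There is no depth.
- robot.close_job(): hands the job in, once; it reports no verdict.
The state is a dict: "time": time; "joint_positions": joint angles; "qvel": joint speeds; "joint_torque": joint torques, N m; "tool_pos": TCP position; "ee_rot": TCP orientation; "wrist_force": force on the tool from outside, world axes, zero at the start; "wrist_torque": the same for the moment, N m; "width": finger opening in m.
Only numpy, scipy, OpenCV 4.12 (cv2) and the standard library are available. Lean on these libraries where they do the work, as an engineer would, in place of code of your own. Each camera call takes 0.05 s, during which the arm holds its last target.

## Task

Put the loose film dish back flat on top of the pile in the dish dispenser; the pile's lift may stand at any height, so feel for the pile and let go only when the dish rests on it, without dropping it or pressing hard. Then count it in at the limit switch: push the upright roller arm over past its click mark, well short of the end stop, and let it spring back upright. Leave the other things where they are.

Things in the scene. Friction and masses are not known exactly. Their poses are not given: they have to be found in the camera images.
- dish: loose round film dish with lid, yellow-green, 63 mm diameter, 12 mm high, 20 to 45 g, lying flat on the table by itself. Origin at the centre of its underside, z up. Grip it across the rim. (A dish far behind, by the microscope, belongs to the equipment.)
- dispenser: fixed dish dispenser: open aluminium drum, 96 mm diameter, rim 46 mm high, from which a round pile of four dishes like the loose one (63 mm diameter, captive, on the drum's axis) stands up. Origin on the axis at table height, z up. The pile's flat top is somewhere between 70 and 100 mm above the table; how high is not told. The pile is sprung: it gives about 1 mm per 1.5 N, at most 12 mm.
- limit_switch: fixed limit switch: grey upright box 42 x 52 mm, 106 mm high, on a foot plate, a steel arm standing before it. Origin at table height under the box, z up; its -x axis points out of the face with the arm (towards the robot); the arm swings only towards its -y axis, about a pivot along x, 85 mm up. A quadrant behind the arm (134 mm high) has a brass ball at the click and a dark peg at the end stop.
- switch_roller (a point): centre of the black roller at the arm's tip: 32 mm diameter, 14 mm thick, axis along the switch's x axis, 43 mm in front of the switch's origin (at its x = -43 mm), 90 mm from the pivot, so 175 mm above the table while the arm is upright. The point moves with the arm.
- switch_arm (a joint): angle of the switch arm, rad: 0 upright (at rest), growing as the arm swings towards the switch's -y axis. It clicks at 0.45 (brass ball); the end stop is at 1.05. A spring brings it back to 0; pushing the roller sideways takes about 2 N at the start, 4 N at the click and 7 N near the stop.
- jar_1: bystander: jar with black lid, 49 mm diameter, 58 mm high, at the far left; origin at the centre of its underside
- jar_2: bystander: jar with black lid, 49 mm diameter, 58 mm high; origin at the centre of its underside
- objective_can: bystander: upright can, black below and white above, 42 mm diameter, 62 mm high; origin at the centre of its underside
- connector_block: bystander: black block 27 x 44 x 22 mm; origin at the centre of its underside
- objective_can_2: bystander: upright can, black below and clear above, 38 mm diameter, 52 mm high; origin at the centre of its underside

How it is judged:
By the outcome, as a careful person would: the job done as asked, in the order asked, and still so for the second after the job is handed in, with the robot touching nothing.
It also fails if it takes over 69 s, if anything falls off the work surface, if the arm or the gripper's body presses on something with over 40 N, if the wrist force passes 120 N, or if a joint passes its speed limit or range.

## Working session

There is one attempt and no reset: what is moved stays moved. The work goes in short steps, Python scripts to look and compute and a tool call to move; the robot and the scene stay as the last step left them, time stands still between calls to the robot, and variables do not carry over. Pictures are saved under pics/ and viewed, and the job is handed in when it is done.

Besides the shell and the picture viewer there is one more tool, called after "Call:" as a command line: name --pt "numbers of a row" for each row, then --argument value for the rest. send_rows: Moves the arm, as the interface text tells. Its arguments: {"type":"object","properties":{"increments":{"type":"array"}},"required":["increments"]}

```bash
ls; mkdir -p pics; python3 - <<'E'
from bench import robot
import cv2,numpy as np
print(robot.get_obs())
for n in("side","top"):
    s=robot.snapshot(n); cv2.imwrite(f"pics/{n}0.png",s["image"][:,:,::-1]); print(n,s["intrinsics"],np.round(s["world_from_camera"],4))
E
```

```text
pics
{'time': 0.0, 'joint_positions': array([-1.26609853e+00,  8.79710152e-02,  1.37224868e+00, -4.56192474e-05,
        1.68360857e+00, -1.03098112e-01]), 'qvel': array([ 1.35828116e-05,  1.16195652e-03, -1.28318870e-03,  3.84958240e-04,
        7.49694439e-04, -7.82161852e-04]), 'joint_torque': array([ 4.47097264e-04, -3.40178490e+01, -3.02432585e+01,  7.18663540e-02,
        3.29918484e-02, -1.96883484e-04]), 'tool_pos': array([ 0.21791427, -0.50430512,  0.17159835]), 'ee_rot': array([-1.6536161 ,  1.56856026,  1.89576738]), 'wrist_force': array([-0.02499846,  0.29666577,  0.9107377 ]), 'wrist_torque': array([ 0.02439374, -0.01641243,  0.02987598]), 'width': 0.09413509335567773}
side [[534.53860783   0.         327.51060698]
 [  0.         534.53860783 232.27976877]
 [  0.           0.           1.        ]] [[-0.9822 -0.0746  0.1726  0.2657]
 [-0.188   0.4107 -0.8922  1.1775]
 [-0.0043 -0.9087 -0.4174  0.6629]
 [ 0.      0.      0.      1.    ]]
top [[610.2684186    0.         317.83206434]
 [  0.         610.2684186  240.52563019]
 [  0.           0.           1.        ]] [[ 0.0189 -0.9947  0.1009  0.3367]
 [-0.9998 -0.0178  0.0122 -0.0205]
 [-0.0103 -0.1011 -0.9948  1.542 ]
 [ 0.      0.      0.      1.    ]]
```

View pics/side0.png

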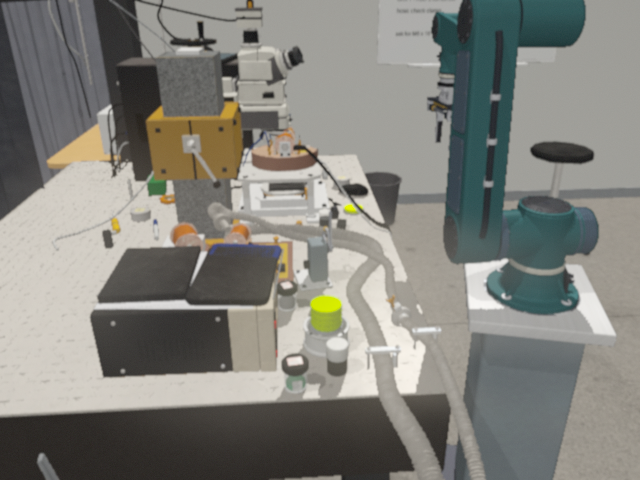

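View pics/top0.png

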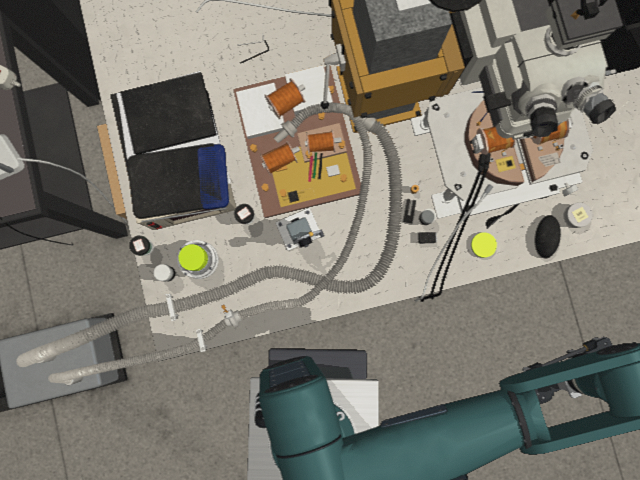

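The side view shows the pile at (326,315), the switch at (317,260) and the loose dish at (350,209). In the top view the pile is at (193,258), the loose dish at (484,245) and the switch at (302,230).

```bash
cat > h.py <<'E'
from bench import robot
import cv2,numpy as np
def ray(s,u,v):
    K=s["intrinsics"];T=s["world_from_camera"]
    d=T[:3,:3]@np.linalg.solve(K,[u,v,1.]); return T[:3,3],d
def onz(s,u,v,z):
    o,d=ray(s,u,v); return o+d*(z-o[2])/d[2]
def tri(a,pa,b,pb):
    o1,d1=ray(a,*pa);o2,d2=ray(b,*pb)
    t=np.linalg.lstsq(np.c_[d1,-d2],o2-o1,rcond=None)[0]
    p,q=o1+d1*t[0],o2+d2*t[1]; return (p+q)/2,np.linalg.norm(p-q)
def proj(s,p):
    T=s["world_from_camera"];c=T[:3,:3].T@(np.asarray(p)-T[:3,3]);c=s["intrinsics"]@c;return c[:2]/c[2]
def blobs(s,lo,hi,amin=30):
    m=cv2.inRange(cv2.cvtColor(s["image"],cv2.COLOR_RGB2HSV),lo,hi)
    return [c for c in cv2.findContours(m,cv2.RETR_EXTERNAL,cv2.CHAIN_APPROX_NONE)[0] if cv2.contourArea(c)>amin]
E
python3 - <<'E'
from h import *
t=robot.snapshot("top");s=robot.snapshot("side")
for n,x in(("top",t),("side",s)):
    for c in blobs(x,(25,120,90),(45,255,255)):
        print(n,cv2.contourArea(c),cv2.boundingRect(c),cv2.fitEllipse(c))
def crop(x,r,f,n):
    a,b,w,h=r; cv2.imwrite(n,cv2.resize(x["image"][b:b+h,a:a+w,::-1],None,fx=f,fy=f,interpolation=cv2.INTER_CUBIC))
crop(t,(260,190,100,75),8,"pics/tsw.png");crop(s,(270,200,100,75),8,"pics/ssw.png")
crop(t,(370,170,200,150),4,"pics/tdish.png");crop(s,(270,190,160,120),5,"pics/sd.png");crop(t,(120,210,140,100),5,"pics/tp.png");crop(s,(260,270,160,120),5,"pics/sp.png")
E
```

```text
top 575.0 (178, 244, 30, 27) ((192.6920166015625, 257.28448486328125), (25.734540939331055, 28.561199188232422), 103.51527404785156)
top 461.5 (471, 233, 26, 25) ((483.55096435546875, 244.55947875976562), (23.954586029052734, 24.628782272338867), 96.74543762207031)
side 903.0 (310, 295, 32, 36) ((325.50421142578125, 312.6808776855469), (31.761499404907227, 36.812294006347656), 178.37193298339844)
side 64.5 (344, 204, 13, 9) ((349.7991638183594, 208.4225616455078), (7.7220892906188965, 11.824657440185547), 112.12409210205078)
```

```bash
python3 - <<'E'
import cv2,numpy as np
a=[cv2.imread(f"pics/{n}.png") for n in("tsw","ssw","tdish","sp")]
a=[cv2.resize(x,(400,300),interpolation=cv2.INTER_AREA) for x in a]
cv2.imwrite("pics/m1.png",np.vstack([np.hstack(a[:2]),np.hstack(a[2:])]))
E
```

```text
(no output)
```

View pics/tsw.png

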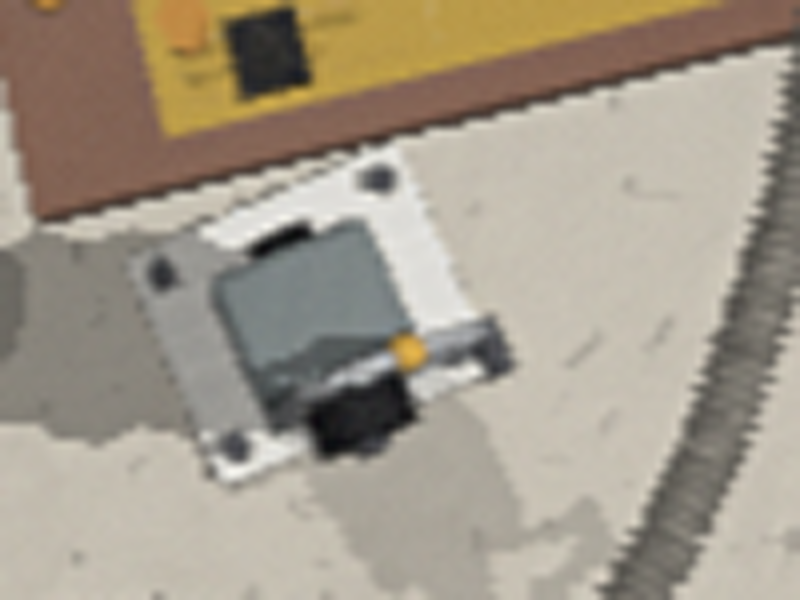

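View pics/ssw.png

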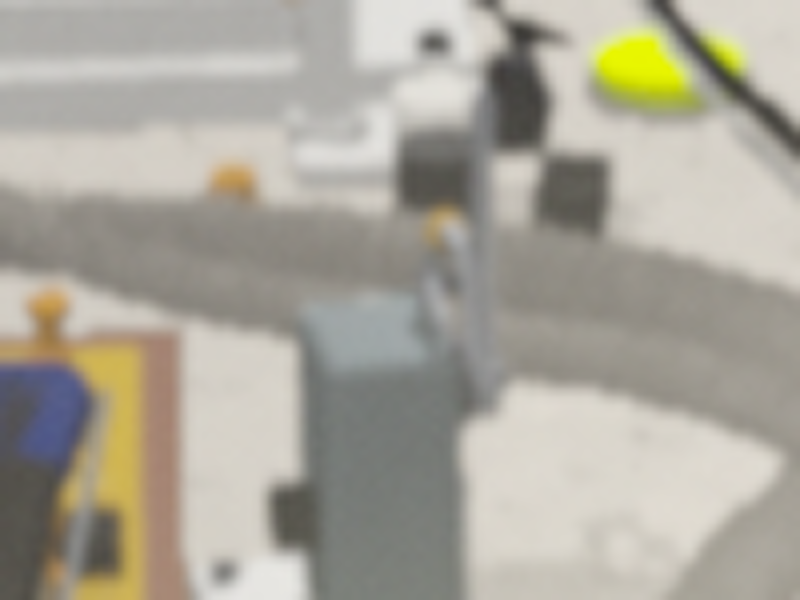

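View pics/m1.png

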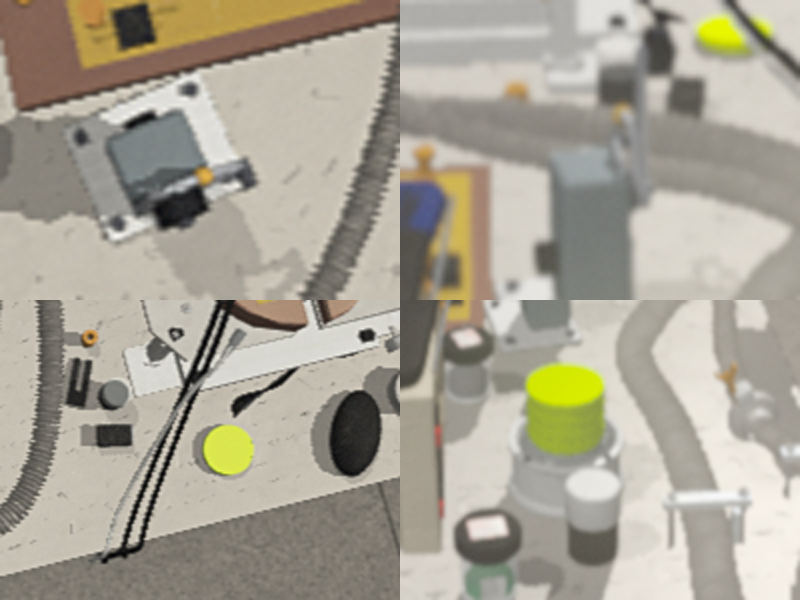

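```bash
python3 - <<'E'
from h import *
from scipy.spatial.transform import Rotation as Ro
t=robot.snapshot("top");s=robot.snapshot("side")
o=robot.get_obs();print(o["time"],o["tool_pos"]);print(np.round(Ro.from_euler("xyz",o["ee_rot"]).as_matrix(),3))
d=onz(t,483.55,244.56,.012);d2=onz(t,483.55,244.56,.010);print("dish",d,d2,"proj side",proj(s,d))
def ell(x,c): return cv2.fitEllipse(c)
for n,x,win in(("t",t,(170,235,50,45)),("s",s,(305,290,45,45))):
    a,b,w,h=win; hv=cv2.cvtColor(x["image"],cv2.COLOR_RGB2HSV)
    for r in range(0,h,3): print(n,b+r,hv[b+r,a:a+w:3,2])
# cable check
for p in((487,150),(460,215),(430,298)):
    print(p,onz(t,*p,0),[np.round(proj(s,onz(t,*p,z))) for z in(0,.05,.1,.15)])
E
```

```text
0.3 [ 0.21807476 -0.50471168  0.17240348]
[[-0.     0.397 -0.918]
 [ 0.001 -0.918 -0.397]
 [-1.    -0.001 -0.   ]]
dish [ 0.48916504 -0.41816371  0.012     ] [ 0.48936427 -0.41868351  0.01      ] proj side [353.17273138 207.45701198]
t 235 [194 165 194 194 195 192 198 199 198 197 197 197 194 198 196 195 199]
t 238 [196 195 195 197 198 198 195 197 196 198 197 196 195 198 195 178 194]
t 241 [193 195 162 131 132 125 159 220 218 223 223 187 197 198 198 179 194]
t 244 [140 131 132 133 133 197 197 189 157  79  81 128 118 196 198 195 197]
t 247 [133 133 134 132 135 222 219 218 219 221 201 142 107 221 201 199 196]
t 250 [133 135 135 141 222 219 218 218 219 219 220 195 135 114 210 194 196]
t 253 [136 134 125 206 218 218 218 219 218 218 220 223 156 149 206 175 197]
t 256 [133 135 134 218 218 218 218 218 217 220 219 221 172 126 185 163 173]
t 259 [127 135 134 211 218 218 216 217 219 219 219 221 173 132 179 169 169]
t 262 [137 138 135 174 217 218 217 217 219 218 217 191 174 125 171 143 182]
t 265 [139 136 136 144 223 218 218 218 218 220 221 165 145 120 200 174 161]
t 268 [102  72 138 136 129 204
[... 992 characters left out ...]
 166 161 157 155 171 171 223]
s 323 [222 166 159 169 173 175 174 172 168 166 161 154 158 152 213]
s 326 [223 151 148 168 174 169 173 165 164 163 160 153 157 147 216]
s 329 [217 169 146 149 166 172 172 171 168 163 156 136 144 188 223]
s 332 [176 169 133 145 147 150 154 153 148 147 142 154 168 192 179]
(487, 150) [ 0.7348314 -0.4322001  0.       ] [array([281., 204.]), array([283., 192.]), array([286., 179.]), array([288., 166.])]
(460, 215) [ 0.56487025 -0.36217106  0.        ] [array([327., 216.]), array([329., 203.]), array([330., 189.]), array([332., 175.])]
(430, 298) [ 0.35311884 -0.28605679  0.        ] [array([392., 231.]), array([393., 216.]), array([393., 201.]), array([394., 186.])]
```

View pics/sd.png

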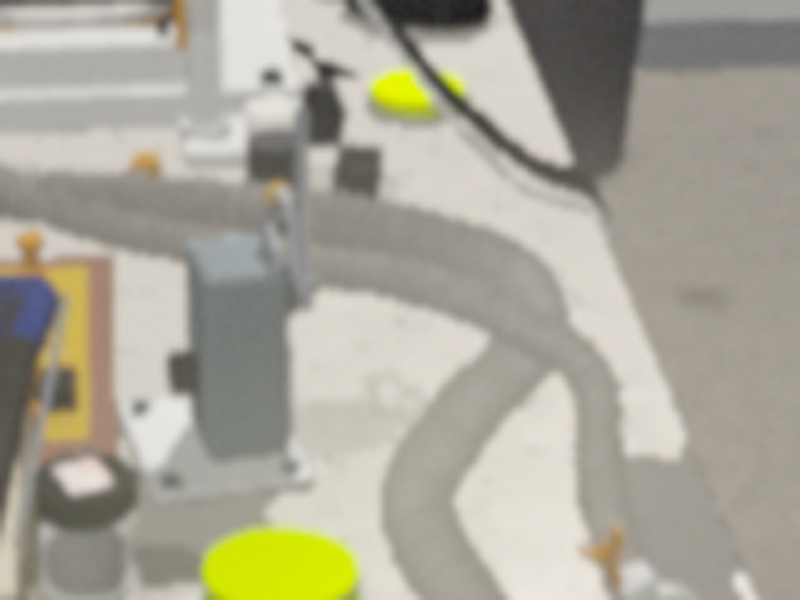

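View pics/tdish.png

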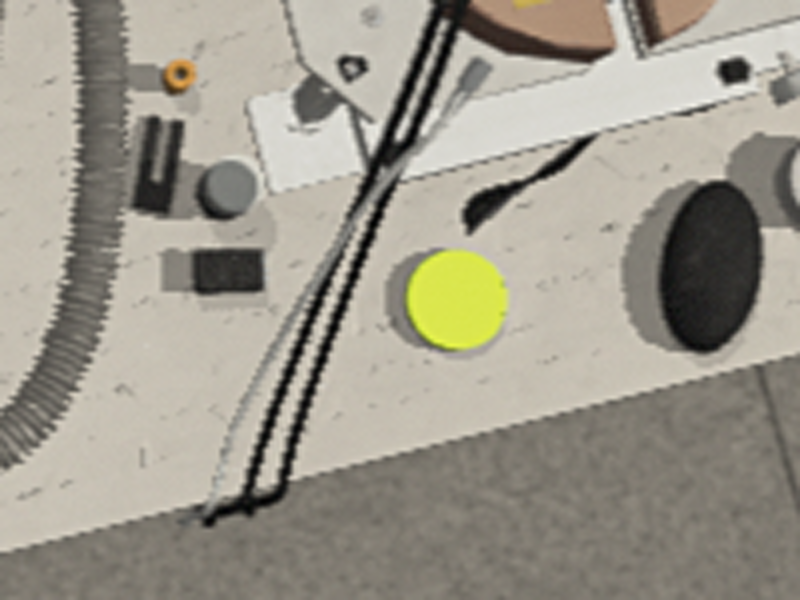

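View pics/tp.png

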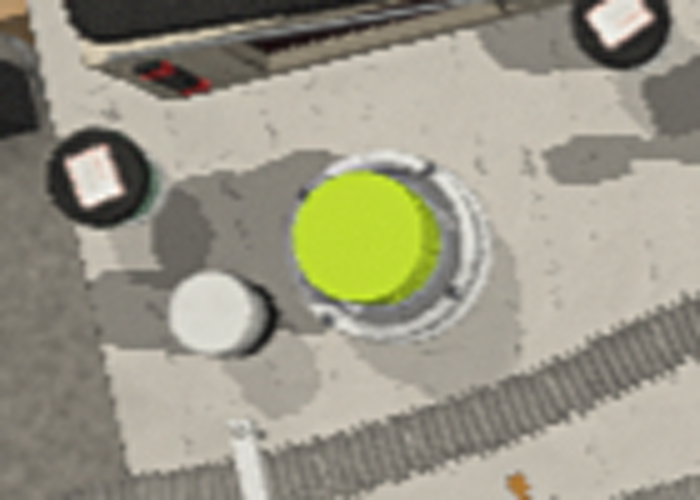

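```bash
python3 - <<'E'
from h import *
t=robot.snapshot("top");s=robot.snapshot("side")
side=np.array([(297,148),(320,166),(346,194),(356,206),(366,216),(376,224),(388,228)],float)
for p in((470,210),(460,230),(452,251),(445,272),(441,291)):
    best=None
    for z in np.arange(0,.25,.002):
        q=proj(s,onz(t,*p,z)); r=np.interp(q[0],side[:,0],side[:,1])
        if best is None or abs(q[1]-r)<best[0]: best=(abs(q[1]-r),z,onz(t,*p,z),q)
    print(p,best)
# pile lid top
hv=cv2.cvtColor(t["image"],cv2.COLOR_RGB2HSV);m=cv2.inRange(hv,(25,120,205),(45,255,255));m[:,300:]=0
ct=max(cv2.findContours(m,0,1)[0],key=cv2.contourArea);et=cv2.fitEllipse(ct)
hv=cv2.cvtColor(s["image"],cv2.COLOR_RGB2HSV);m=cv2.inRange(hv,(25,120,203),(45,255,255));m[:270]=0
cs=max(cv2.findContours(m,0,1)[0],key=cv2.contourArea);es=cv2.fitEllipse(cs)
print(et,es);print("pile",tri(t,et[0],s,es[0]))
for z in(.07,.08,.09,.1): print(z,onz(t,*et[0],z),onz(s,*es[0],z))
# switch roller: top-view px
for n,p in(("roller",(260+362/8,190+412/8)),):
    print(n,onz(t,*p,.191))
f=[(260+a/8,190+b/8) for a,b in((380,178),(160,273),(232,445),(492,355))]
F=np.array([onz(t,*p,.006) for p in f]);print("foot bolts",F)
# side: arm tip upper ~ (331,211)
print("box top corners top view")
B=np.array([onz(t,260+a/8,190+b/8,.106) for a,b in((215,290),(362,220),(412,335),(275,430))]);print(B,B.mean(0))
print(np.linalg.norm(np.roll(B,-1,0)-B,axis=1))
print("ball",onz(t,260+408/8,190+350/8,.14))
E
```

```text
(470, 210) (np.float64(0.2657926255236589), np.float64(0.138), array([ 0.5565624 , -0.35477545,  0.138     ]), array([329.00891864, 175.43611975]))
(460, 230) (np.float64(0.14905655411689622), np.float64(0.1), array([ 0.51412683, -0.33984912,  0.1       ]), array([341.80237931, 189.62854197]))
(452, 251) (np.float64(0.24890602111057092), np.float64(0.052000000000000005), array([ 0.46798472, -0.33073388,  0.052     ]), array([356.0871334 , 206.33603942]))
(445, 272) (np.float64(0.28307054839143575), np.float64(0.014), array([ 0.41835992, -0.32102502,  0.014     ]), array([371.51047826, 220.12531206]))
(441, 291) (np.float64(1.1222213282073028), np.float64(0.0), array([ 0.37115924, -0.31364493,  0.        ]), array([386.56171589, 226.39835064]))
((191.16036987304688, 256.8675537109375), (24.163330078125, 24.956735610961914), 46.38057327270508) ((325.43768310546875, 303.5446472167969), (15.833356857299805, 30.092636108398438), 90.99287414550781)
pile (array([0.43975053, 0.2978954 , 0.09674657]), np.float64(0.0017677753724770864))
0.07 [0.44076254 0.30364883 0.07      ] [0.44891627 0.25631997 0.07      ]
0.08 [0.44005594 0.30144674 0.08      ] [0.4458254  0.27185722 0.08      ]
0.09 [0.43934935 0.29924465 0.09      ] [0.44273453 0.28739446 0.09      ]
0.1 [0.43864275 0.29704256 0.1       ] [0.43964367 0.30293171 0.1       ]
roller [0.47108802 0.0239504  0.191     ]
foot bolts [[ 0.56430874  0.0258846   0.006     ]
 [ 0.53265768  0.09507596  0.006     ]
 [ 0.47826638  0.07092193  0.006     ]
 [ 0.50834889 -0.01073947  0.006     ]]
box top corners top view
[[0.51511075 0.07110513 0.106     ]
 [0.53681165 0.02794904 0.106     ]
 [0.50271528 0.01242003 0.106     ]
 [0.47373365 0.05235801 0.106     ]] [0.50709283 0.04095805 0.106     ]
[0.04830505 0.03746615 0.04934549 0.04542597]
ball [0.49440213 0.01270953 0.14      ]
```

```bash
cat > g.py <<'E'
import sys;from h import *
from scipy.spatial.transform import Rotation as Ro
def go(x,y,z,jaw=None):
    o=robot.get_obs();R=Ro.from_euler("xyz",o["ee_rot"]).as_matrix();p=o["tool_pos"]
    a=np.degrees(np.arctan2(R[1,1],R[0,1]))
    d=R.T@(np.array([x,y,z])-p); r=None
    if jaw is not None:
        w=(jaw-a+90)%180-90; r=-np.radians(w)
    print("t",round(o["time"],2),"pos",np.round(p,4),"jaw",round(a,1),"F",np.round(o["wrist_force"],2),"w",round(o["width"],4),"j6",np.round(o["joint_positions"],2)[5],"down",R[:,0].round(3))
    print("shift",np.round(d,4),"roll",r)
if len(sys.argv)>3: go(*map(float,sys.argv[1:]))
E
python3 g.py .489 -.419 .172 -12
python3 - <<'E'
from h import *
t=robot.snapshot("top");s=robot.snapshot("side")
print("roller tri",tri(t,(305.25,241.5),s,(334.75,213.1)))
E
```

```text
t 0.4 pos [ 0.2181 -0.5048  0.1726] jaw -66.6 F [-0.59 -1.71  0.68] w 0.094 j6 -0.1 down [-0.  0. -1.]
shift [ 0.0007  0.0287 -0.2827] roll -0.9535225497848061
roller tri (array([0.47185663, 0.02436532, 0.17498109]), np.float64(0.0016548824927542052))
```

Call:
send_rows --pt "1 0 0.004 -0.035 -0.12" --pt "1 0 0.008 -0.07 -0.24" --pt "1 0 0.012 -0.106 -0.36" --pt "1 0 0.016 -0.141 -0.48" --pt "1 0 0.02 -0.177 -0.6"

```text
time: 0.92
tool_pos: [0.3899, -0.4526, 0.173]
ee_rot: [0.801, 1.57, -1.327]
wrist_force: [-0.7, 0.7, 0.2]
width: 0.0937
```

```bash
python3 g.py .489 -.419 .172 -12
```

```text
t 0.92 pos [ 0.3899 -0.4526  0.173 ] jaw -31.9 F [-0.74  0.7   0.2 ] w 0.0937 j6 -0.4 down [ 0. -0. -1.]
shift [ 0.001   0.0664 -0.0809] roll -0.3481409973518355
```

Call:
send_rows --pt "1 0 0.022 -0.027 -0.12" --pt "1 0 0.044 -0.054 -0.24" --pt "1 0 0.066 -0.081 -0.345" --pt "1 0 0.066 -0.081 -0.345" --pt "1 0 0.066 -0.081 -0.345"

```text
time: 1.33
tool_pos: [0.4889, -0.4188, 0.172]
ee_rot: [-1.796, 1.57, 2.701]
wrist_force: [0.1, -0.5, 0.1]
width: 0.0939
```

```bash
python3 g.py .489 -.419 .004 -12; python3 - <<'E'
from h import *
for n in("side","top"):
    s=robot.snapshot(n); cv2.imwrite(f"pics/{n}1.png",s["image"][:,:,::-1])
    a,b=((300,100) if n=="side" else (400,170))
    cv2.imwrite(f"pics/{n}1c.png",cv2.resize(s["image"][b:b+150,a:a+200,::-1],None,fx=3,fy=3))
E
```

```text
t 1.33 pos [ 0.4889 -0.4188  0.172 ] jaw -12.4 F [ 0.09 -0.49  0.09] w 0.0939 j6 -0.58 down [-0.001  0.    -1.   ]
shift [0.168  0.0003 0.0002] roll -0.006325795928999677
```

View pics/side1c.png

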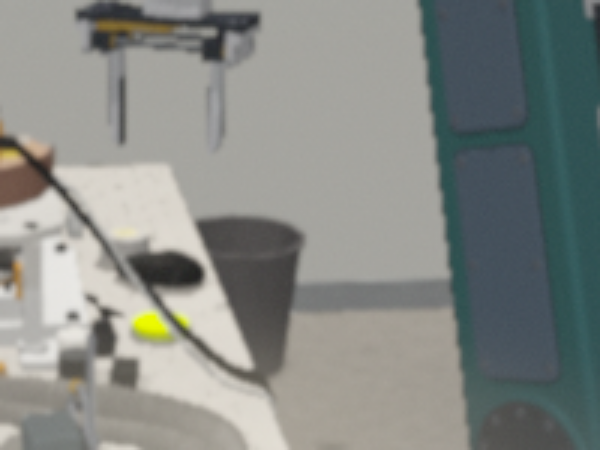

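View pics/top1c.png

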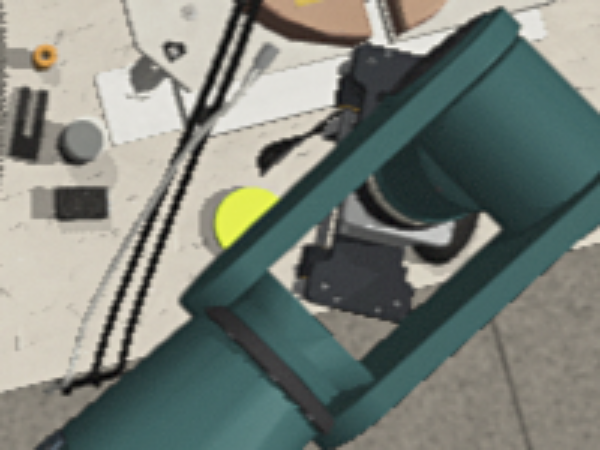

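```bash
python3 - <<'E'
from h import *
s=robot.snapshot("side")
for z in(.172,.2): print(proj(s,(.489,-.419,z)),proj(s,(.489-.047*.977,-.419+.047*.215,z)),proj(s,(.489+.047*.977,-.419-.047*.215,z)))
E
```

```text
[354.07103143 159.7678828 ] [368.331568   161.47702715] [340.09728369 158.09311048]
[354.21959299 151.0436858 ] [368.58333739 152.67485235] [340.14673077 149.44555223]
```

```bash
python3 - <<'E'
from h import *
s=robot.snapshot("side")
cv2.imwrite("pics/f1.png",cv2.resize(s["image"][95:175,315:395,::-1],None,fx=7,fy=7,interpolation=cv2.INTER_NEAREST))
E
```

```text
(no output)
```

View pics/f1.png

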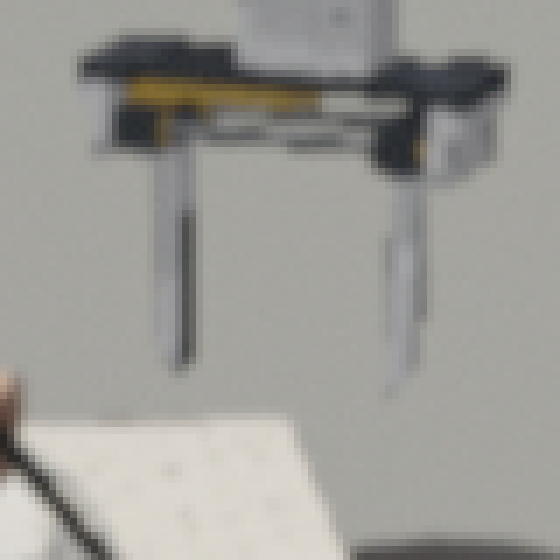

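```bash
python3 - <<'E'
from h import *
t=robot.snapshot("top");s=robot.snapshot("side")
for z in(.27,.3,.35): print(z,proj(t,(.489,-.419,z)))
cv2.imwrite("pics/f2.png",cv2.resize(t["image"][170:290,440:600,::-1],None,fx=5,fy=5,interpolation=cv2.INTER_NEAREST))
E
```

```text
0.27 [516.01581582 232.98223614]
0.3 [520.61102644 231.31625222]
0.35 [528.77917867 228.35490586]
```

View pics/f2.png

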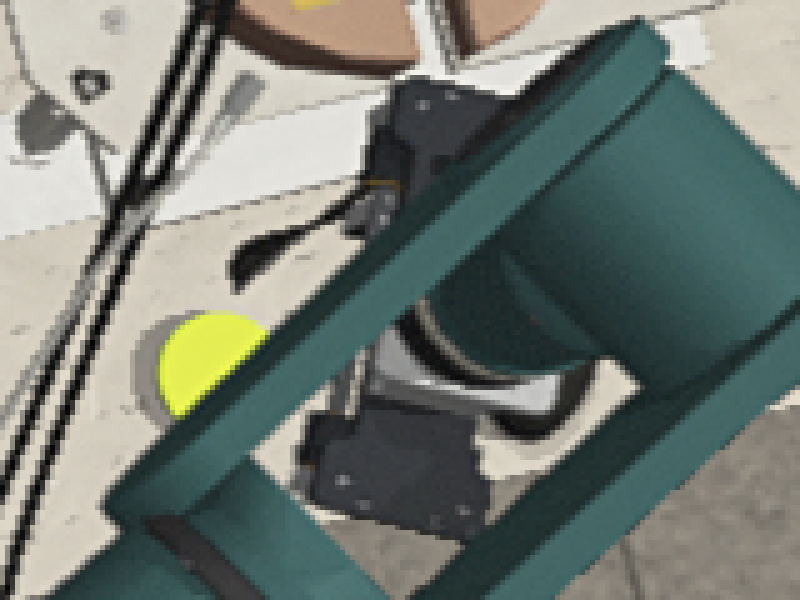

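Call:
send_rows --pt "1 0.025 0 0 0" --pt "1 0.05 0 0 0" --pt "1 0.075 0 0 0" --pt "1 0.1 0 0 0" --pt "1 0.1 0 0 0"

```text
time: 2.05
tool_pos: [0.4838, -0.4175, 0.0664]
ee_rot: [-2.136, 1.559, 2.357]
wrist_force: [-0.2, 1.2, -0.7]
width: 0.094
```

```bash
python3 g.py .489 -.419 .004 -12; python3 - <<'E'
from h import *
s=robot.snapshot("side")
for z in(.072,.1): print(proj(s,(.489,-.419,z)),proj(s,(.489-.047*.977,-.419+.047*.215,z)),proj(s,(.489+.047*.977,-.419-.047*.215,z)))
cv2.imwrite("pics/f3.png",cv2.resize(s["image"][135:225,305:405,::-1],None,fx=7,fy=6,interpolation=cv2.INTER_NEAREST))
E
```

```text
t 2.05 pos [ 0.4838 -0.4175  0.0664] jaw -12.6 F [-0.16  1.21 -0.66] w 0.094 j6 -0.58 down [-0.008  0.008 -1.   ]
shift [0.0623 0.006  0.0007] roll -0.010273673514092098
[353.55703558 189.95201219] [367.4607731  191.92111276] [339.92615166 188.02155418]
[353.69840709 181.65004634] [367.70023658 183.54916809] [339.97322889 179.78844787]
```

View pics/f3.png

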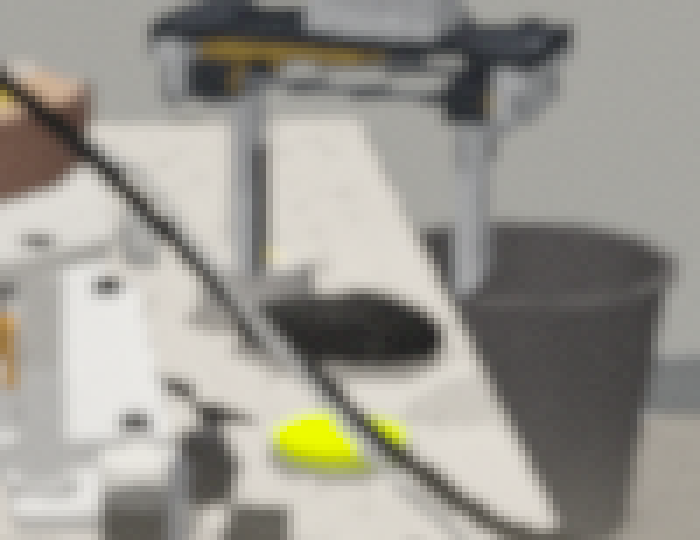

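Call:
send_rows --pt "1 0.01 0 0 0" --pt "1 0.02 0 0 0" --pt "1 0.032 0 0 0" --pt "1 0.032 0 0 0" --pt "1 0.032 0 0 0"

```text
time: 2.52
tool_pos: [0.4872, -0.4194, 0.04]
ee_rot: [-2.132, 1.569, 2.362]
wrist_force: [0.6, -0.3, 0.1]
width: 0.0936
```

```bash
cat > look.py <<'E'
import sys
from h import *
n,a,b,w,h,f,out=sys.argv[1:8]
a,b,w,h,f=map(int,(a,b,w,h,f))
s=robot.snapshot(n)
cv2.imwrite(out,cv2.resize(s["image"][b:b+h,a:a+w,::-1],None,fx=f,fy=f,interpolation=cv2.INTER_CUBIC))
E
python3 g.py .489 -.419 .004 -12;python3 look.py side 305 150 100 75 8 pics/f4.png
```

```text
t 2.52 pos [ 0.4872 -0.4194  0.04  ] jaw -12.5 F [ 0.57 -0.32  0.07] w 0.0936 j6 -0.58 down [-0.001  0.001 -1.   ]
shift [ 0.036   0.0017 -0.0008] roll -0.00857576745306705
```

View pics/f4.png

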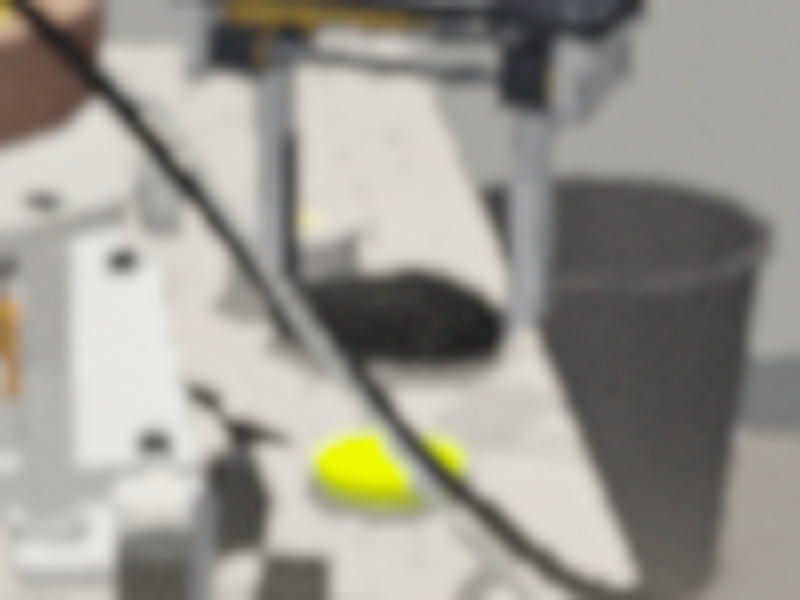

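Call:
send_rows --pt "1 0.008 0.001 0 0" --pt "1 0.016 0.001 -0.001 0" --pt "1 0.024 0.001 -0.001 0" --pt "1 0.024 0.001 -0.001 0"

```text
time: 2.9
tool_pos: [0.4876, -0.4177, 0.014]
ee_rot: [-2.139, 1.566, 2.355]
wrist_force: [0.1, 0.5, -1.2]
width: 0.0941
```

```bash
python3 g.py .489 -.419 .004 -12;python3 look.py side 305 150 100 75 8 pics/f5.png;python3 look.py top 420 170 150 110 5 pics/f5t.png
```

```text
t 2.9 pos [ 0.4876 -0.4177  0.014 ] jaw -12.5 F [ 0.06  0.46 -1.16] w 0.0941 j6 -0.58 down [-0.003  0.003 -1.   ]
shift [0.01   0.0017 0.001 ] roll -0.008376553313661463
```

View pics/f5.png

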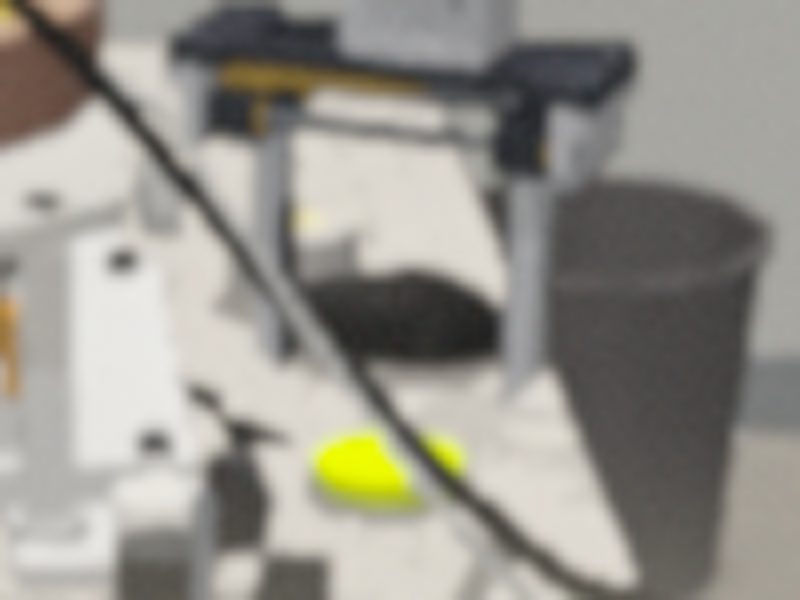

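View pics/f5t.png

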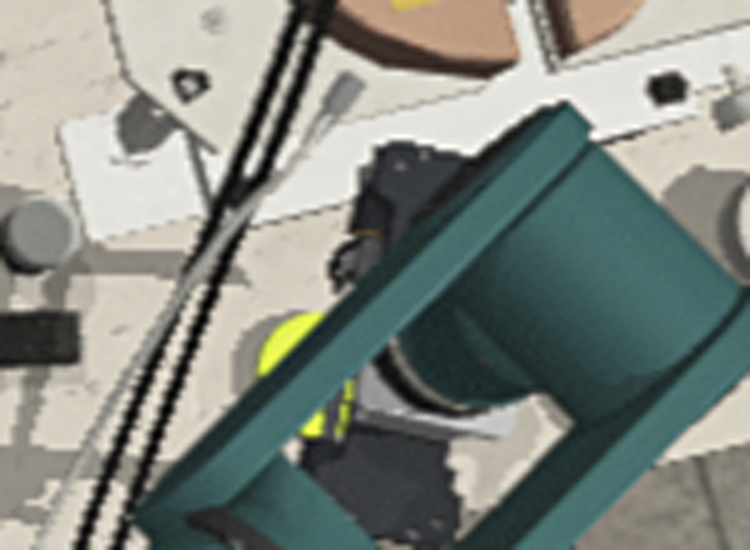

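```bash
python3 - <<'E'
from h import *
s=robot.snapshot("side");t=robot.snapshot("top")
for y in(-.418,-.44,-.46):
    o,d=ray(s,354.7,196.9); print(y,o+d*(y-o[1])/d[1])
for z in(.0,.05,.11,.15): print(z,(proj(t,(.4876,-.4177,z))-(420,170))*5)
# finger visible crop: finger inner at (345,400) between fingers?
E
```

```text
-0.418 [ 0.48477314 -0.418       0.04892938]
-0.44 [ 0.48779439 -0.44        0.04046371]
-0.46 [ 0.49054098 -0.46        0.03276764]
0.0 [310.69684803 378.10232421]
0.05 [336.98511413 368.63086939]
0.11 [370.9366299 356.3984062]
0.15 [395.18484109 347.66196707]
```

Call:
send_rows --pt "1 0.006 0.001 0 0" --pt "1 0.011 0.001 0 0" --pt "1 0.011 0.001 0 0" --pt "1 0.011 0.001 0 0"

```text
time: 3.43
tool_pos: [0.4894, -0.4189, 0.005]
ee_rot: [-2.106, 1.569, 2.388]
wrist_force: [-0.0, -0.7, -0.8]
width: 0.0941
```

```bash
python3 g.py .489 -.419 .004 -12;python3 look.py side 305 150 100 75 8 pics/f6.png
```

```text
t 3.43 pos [ 0.4894 -0.4189  0.005 ] jaw -12.5 F [-0.01 -0.66 -0.8 ] w 0.0941 j6 -0.58 down [-0.001  0.001 -1.   ]
shift [ 0.001  -0.0003  0.0002] roll -0.00851464264145792
```

View pics/f6.png

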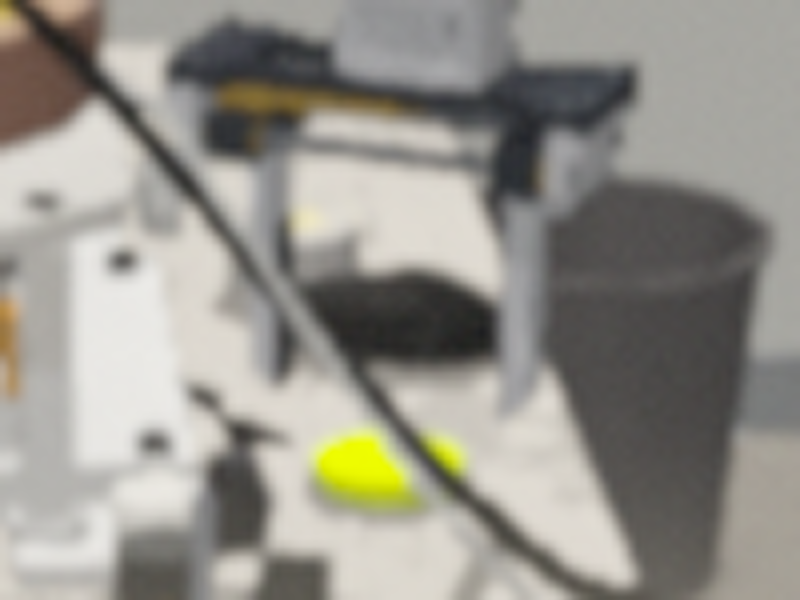

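```bash
python3 - <<'E'
from h import *
s=robot.snapshot("side")
for k in(.047,.053,-.047,-.053):
  for z in(.005,.03,.04): print(k,z,(proj(s,(.489+k*.977,-.419-k*.215,z))-(305,150))*8)
c=blobs(s,(25,120,90),(45,255,255),10)
print([ (cv2.boundingRect(x)) for x in c])
E
```

```text
0.047 0.005 [278.52838798 458.21565256]
0.047 0.03 [278.85375051 401.31459296]
0.047 0.04 [278.98498827 378.36306303]
0.053 0.005 [264.98157726 456.10729856]
0.053 0.03 [265.22558543 399.26411204]
0.053 0.04 [265.32400719 376.33616274]
-0.047 0.005 [495.20781087 491.93849248]
-0.047 0.03 [496.8617166  434.11586667]
-0.047 0.04 [497.52894396 410.78875817]
-0.053 0.005 [509.32851281 494.13616388]
-0.053 0.03 [511.07078108 436.25374916]
-0.053 0.04 [511.7736637  412.90226865]
[(310, 295, 32, 37), (344, 204, 13, 9)]
```

Call:
send_rows --pt "0.5 0 0 0 0" --pt "0.5 0 0 0 0" --pt "0.5 0 0 0 0" --pt "0.5 0 0 0 0"

```text
time: 3.87
tool_pos: [0.4898, -0.4194, 0.006]
ee_rot: [0.966, 1.57, -0.823]
wrist_force: [0.5, -0.6, 0.5]
width: 0.0719
```

```bash
python3 g.py .489 -.419 .004 -12;python3 look.py side 305 150 100 75 8 pics/f7.png
```

```text
t 3.87 pos [ 0.4898 -0.4194  0.006 ] jaw -12.5 F [ 0.53 -0.59  0.49] w 0.0719 j6 -0.58 down [ 0. -0. -1.]
shift [ 0.002  -0.0009 -0.0002] roll -0.008584615849685161
```

View pics/f7.png

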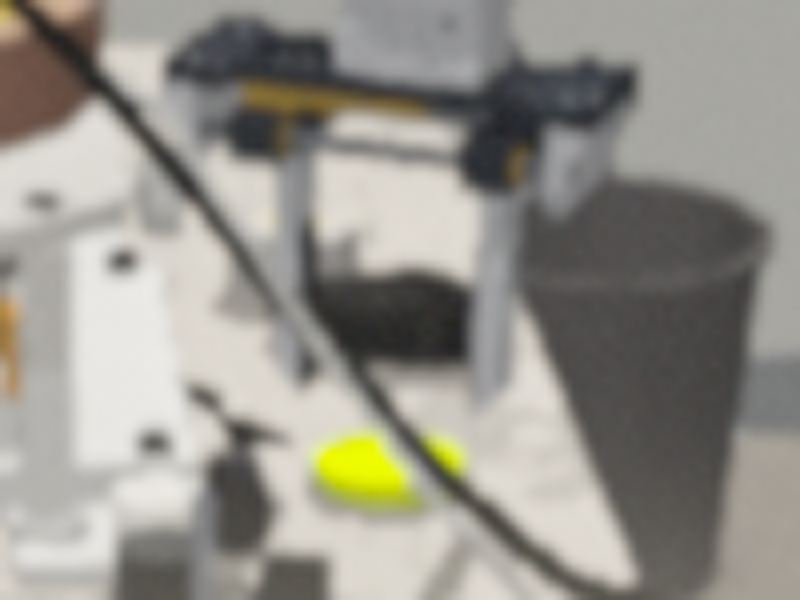

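Call:
send_rows --pt "1 0 0 0 0" --pt "1 0.001 0 0 0" --pt "1 0.002 0 0 0" --pt "1 0.003 0 0 0" --pt "1 0.003 0 0 0"

```text
time: 4.33
tool_pos: [0.4896, -0.4191, 0.0023]
ee_rot: [-2.117, 1.57, 2.377]
wrist_force: [-0.2, 0.3, 0.5]
width: 0.0939
```

Call:
send_rows --pt "1 0.001 0 0 0" --pt "1 0.002 0 0 0" --pt "1 0.002 0 0 0" --pt "1 0.002 0 0 0"

```text
time: 4.67
tool_pos: [0.4897, -0.4192, 0.0007]
ee_rot: [-1.693, 1.571, 2.802]
wrist_force: [-1.3, -0.2, 0.2]
width: 0.0938
```

Call:
send_rows --pt "1 0.001 0 0 0" --pt "1 0.002 0 0 0" --pt "1 0.002 0 0 0" --pt "1 0.002 0 0 0"

```text
time: 5.0
tool_pos: [0.4897, -0.4192, -0.0013]
ee_rot: [-1.838, 1.571, 2.656]
wrist_force: [-0.1, 0.1, -1.5]
width: 0.094
```

Call:
send_rows --pt "1 0.001 0 0 0" --pt "1 0.002 0 0 0" --pt "1 0.002 0 0 0" --pt "1 0.002 0 0 0"

```text
time: 5.33
tool_pos: [0.4897, -0.4192, -0.0034]
ee_rot: [-1.956, 1.571, 2.539]
wrist_force: [-0.1, 0.4, -0.3]
width: 0.0943
```

Call:
send_rows --pt "1 0.003 0 0 0" --pt "1 0.006 0 0 0" --pt "1 0.009 0 0 0" --pt "1 0.012 0 0 0" --pt "1 0.012 0 0 0"

```text
time: 5.75
tool_pos: [0.4892, -0.4187, -0.0164]
ee_rot: [-2.127, 1.569, 2.367]
wrist_force: [-0.7, 1.1, 0.1]
width: 0.0942
```

```bash
python3 g.py .489 -.419 -.031 -12;python3 look.py side 305 150 100 75 8 pics/f8.png
```

```text
t 5.75 pos [ 0.4892 -0.4187 -0.0164] jaw -12.5 F [-0.66  1.1   0.13] w 0.0942 j6 -0.58 down [-0.001  0.001 -1.   ]
shift [ 0.0146 -0.0001  0.0003] roll -0.008575308805445422
```

View pics/f8.png

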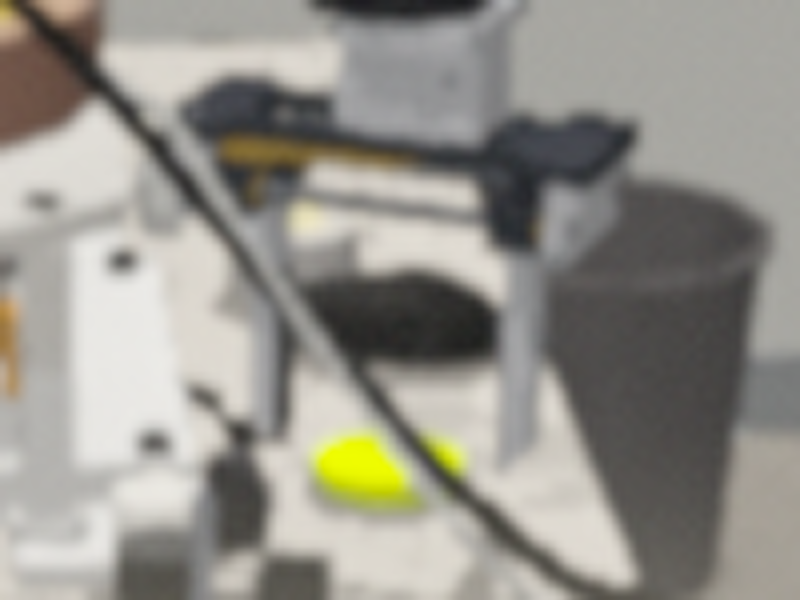

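Call:
send_rows --pt "1 0.003 0 0 0" --pt "1 0.006 0 0 0" --pt "1 0.009 0 0 0" --pt "1 0.009 0 0 0" --pt "1 0.009 0 0 0"

```text
time: 6.22
tool_pos: [0.4895, -0.419, -0.0247]
ee_rot: [-2.11, 1.57, 2.384]
wrist_force: [0.1, -0.7, 0.9]
width: 0.0941
```

```bash
python3 g.py .489 -.419 -.031 -12;python3 look.py side 305 150 100 75 8 pics/f9.png
```

```text
t 6.22 pos [ 0.4895 -0.419  -0.0247] jaw -12.5 F [ 0.15 -0.65  0.87] w 0.0941 j6 -0.58 down [-0.001  0.001 -1.   ]
shift [ 0.0063 -0.0005  0.0001] roll -0.00860050551178799
```

View pics/f9.png

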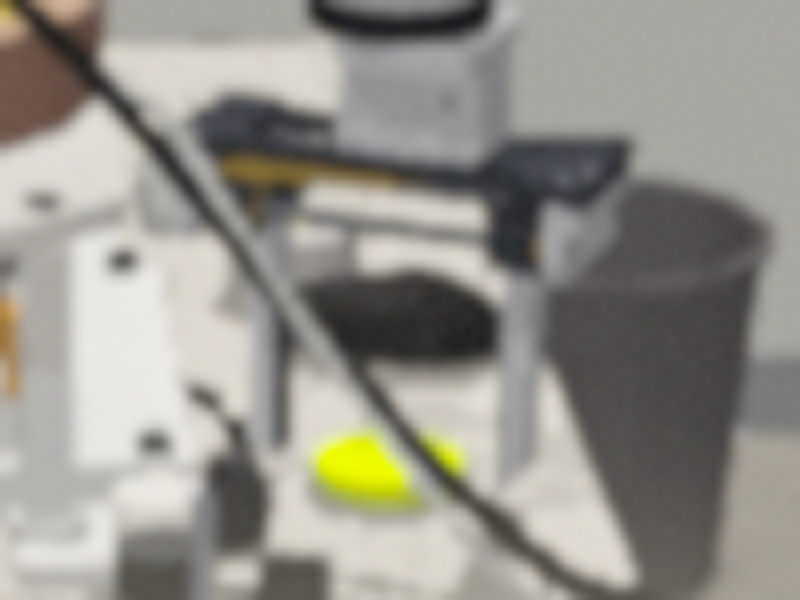

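Call:
send_rows --pt "1 0.001 0 0 0" --pt "1 0.002 0 0 0" --pt "1 0.003 0 0 0" --pt "1 0.003 0 0 0"

```text
time: 6.6
tool_pos: [0.4896, -0.4192, -0.0275]
ee_rot: [-1.99, 1.57, 2.505]
wrist_force: [-0.4, -0.1, -0.0]
width: 0.0935
```

Call:
send_rows --pt "1 0.001 0 0 0" --pt "1 0.002 0 0 0" --pt "1 0.002 0 0 0" --pt "1 0.002 0 0 0"

```text
time: 6.93
tool_pos: [0.4897, -0.4192, -0.0293]
ee_rot: [-1.842, 1.571, 2.652]
wrist_force: [-0.1, 0.6, 0.6]
width: 0.0941
```

```bash
python3 g.py .489 -.419 -.031 -12;python3 look.py side 305 150 100 75 8 pics/f10.png
```

```text
t 6.93 pos [ 0.4897 -0.4192 -0.0293] jaw -12.5 F [-0.13  0.65  0.56] w 0.0941 j6 -0.58 down [-0.  0. -1.]
shift [ 0.0017 -0.0007 -0.0001] roll -0.008542784324588647
```

View pics/f10.png

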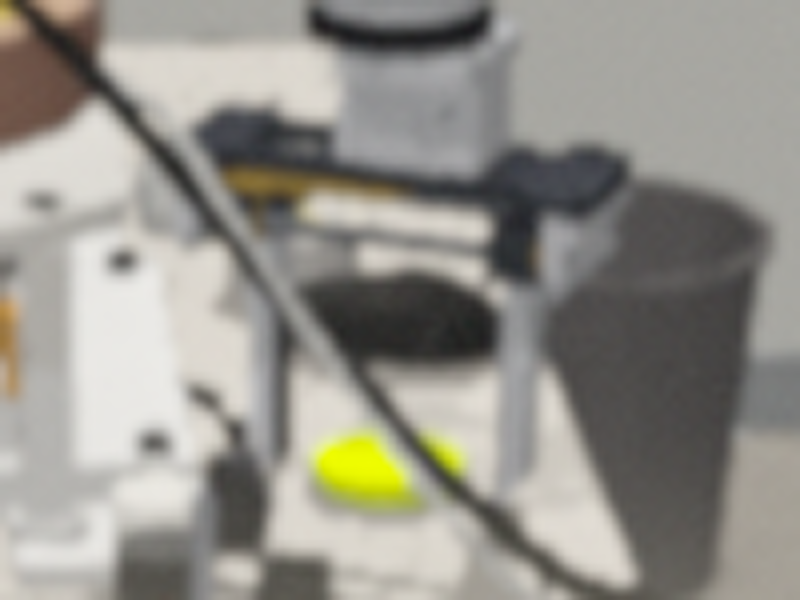

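Call:
send_rows --pt "0.6 0.001 0 0 0" --pt "0.4 0.001 0 0 0" --pt "0.3 0.001 0 0 0" --pt "0.2 0.001 0 0 0" --pt "0 0.001 0 0 0"

```text
time: 7.4
tool_pos: [0.4898, -0.4193, -0.0301]
ee_rot: [1.125, 1.571, -0.664]
wrist_force: [0.5, 0.7, -0.6]
width: 0.0642
```

Call:
send_rows --pt "0 0 0 0 0" --pt "0 0 0 0 0" --pt "0 0 0 0 0"

```text
time: 7.65
tool_pos: [0.4898, -0.4193, -0.0301]
ee_rot: [0.85, 1.571, -0.939]
wrist_force: [1.0, -0.2, -0.3]
width: 0.0618
```

```bash
python3 g.py .489 -.419 -.031 -12;python3 look.py side 305 150 100 75 8 pics/f11.png
```

```text
t 7.65 pos [ 0.4898 -0.4193 -0.0301] jaw -12.5 F [ 0.96 -0.18 -0.27] w 0.0618 j6 -0.58 down [ 0. -0. -1.]
shift [ 0.0009 -0.0009 -0.0002] roll -0.00860202601373932
```

View pics/f11.png

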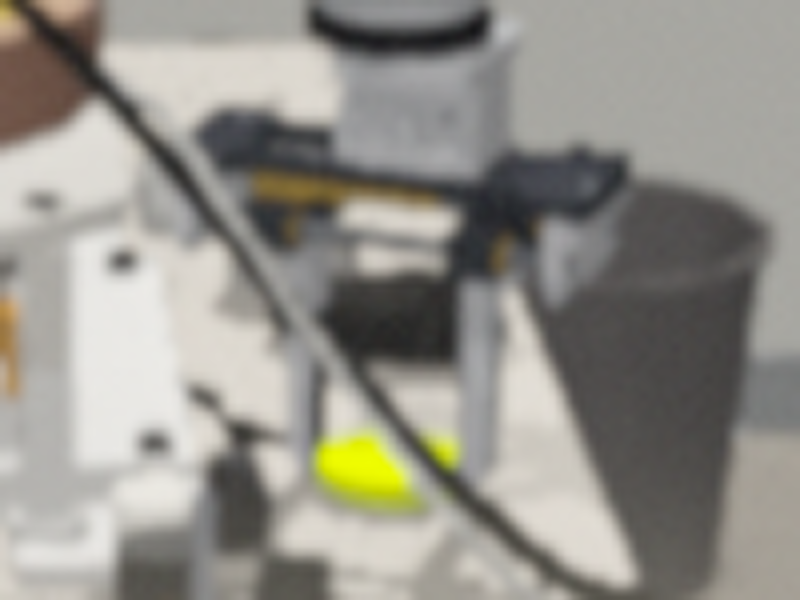

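```bash
python3 - <<'E'
from h import *
s=robot.snapshot("side");t=robot.snapshot("top")
for a in((543,125),(600,108)): print(tri(t,a,s,(295,57)))
E
```

```text
(array([ 0.66231729, -0.40439846,  0.4766453 ]), np.float64(0.006739250149740709))
(array([ 0.69427305, -0.51235718,  0.46484244]), np.float64(0.0024980413281213633))
```

Call:
send_rows --pt "0 -0.01 0 0 0" --pt "0 -0.02 0 0 0" --pt "0 -0.03 0 0 0" --pt "0 -0.045 0 0 0" --pt "0 -0.06 0 0 0"

```text
time: 8.22
tool_pos: [0.4899, -0.4194, 0.0316]
ee_rot: [0.926, 1.57, -0.863]
wrist_force: [-0.7, 0.6, -0.8]
width: 0.0615
```

```bash
python3 g.py .489 -.419 .2 -12;python3 look.py side 305 130 100 75 8 pics/f12.png
```

```text
t 8.22 pos [ 0.4899 -0.4194  0.0316] jaw -12.5 F [-0.72  0.56 -0.84] w 0.0615 j6 -0.58 down [ 0.001 -0.001 -1.   ]
shift [-1.684e-01 -9.000e-04 -1.000e-04] roll -0.008521541764715793
```

View pics/f12.png

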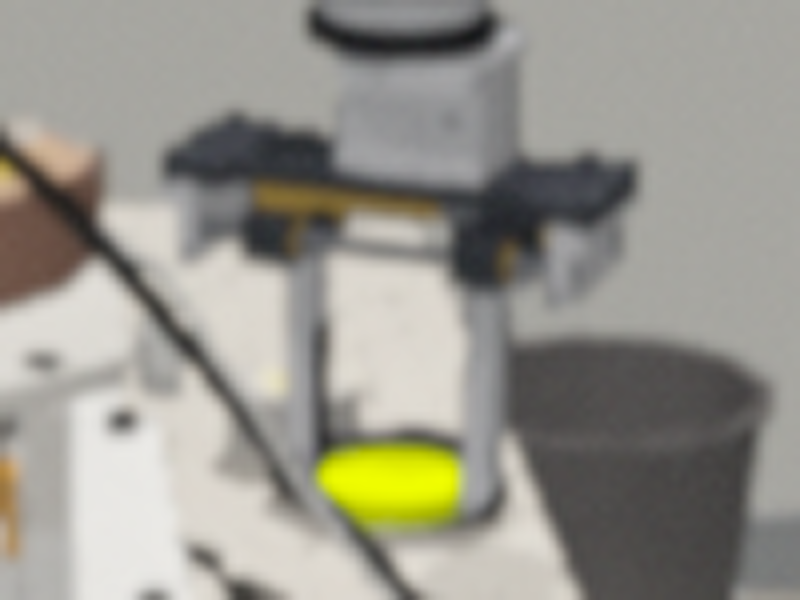

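Call:
send_rows --pt "0 -0.035 0 0 0" --pt "0 -0.07 0 0 0" --pt "0 -0.105 0 0 0" --pt "0 -0.14 0 0 0" --pt "0 -0.175 0 0 0"

```text
time: 8.68
tool_pos: [0.4897, -0.4192, 0.2075]
ee_rot: [0.968, 1.569, -0.821]
wrist_force: [0.8, 0.2, -1.1]
width: 0.0615
```

Call:
send_rows --pt "0 -0.01 0 0 0" --pt "0 -0.015 0 0 0" --pt "0 -0.015 0 0 0"

```text
time: 8.93
tool_pos: [0.49, -0.4195, 0.2205]
ee_rot: [0.963, 1.569, -0.825]
wrist_force: [0.3, -0.1, -0.2]
width: 0.0614
```

```bash
python3 g.py .439 .298 .22 63
```

```text
t 8.93 pos [ 0.49   -0.4195  0.2205] jaw -12.5 F [ 0.27 -0.15 -0.15] w 0.0614 j6 -0.58 down [ 0.001 -0.001 -1.   ]
shift [-5.000e-04 -2.049e-01 -6.895e-01] roll -1.3174960797072175
```

Call:
send_rows --pt "0 0 -0.008 -0.028 -0.05" --pt "0 0 -0.016 -0.055 -0.1" --pt "0 0 -0.025 -0.083 -0.15" --pt "0 0 -0.033 -0.11 -0.2" --pt "0 0 -0.041 -0.138 -0.26"

```text
time: 9.35
tool_pos: [0.478, -0.2736, 0.2156]
ee_rot: [-2.233, 1.564, 2.524]
wrist_force: [-0.1, -0.6, -0.7]
width: 0.0613
```

```bash
python3 g.py .439 .298 .22 63
```

```text
t 9.35 pos [ 0.478  -0.2736  0.2156] jaw 2.5 F [-0.05 -0.64 -0.71] w 0.0613 j6 -0.67 down [-0.005  0.004 -1.   ]
shift [-0.0019 -0.0138 -0.5728] roll -1.0554374989173876
```

Call:
send_rows --pt "0 0 -0.001 -0.033 -0.06" --pt "0 -0.001 -0.002 -0.066 -0.12" --pt "0 -0.001 -0.002 -0.1 -0.18" --pt "0 -0.001 -0.003 -0.133 -0.24" --pt "0 -0.002 -0.004 -0.167 -0.3"

```text
time: 9.77
tool_pos: [0.4667, -0.107, 0.2178]
ee_rot: [-2.252, 1.564, 2.805]
wrist_force: [0.3, -0.4, -1.0]
width: 0.0616
```

```bash
python3 g.py .439 .298 .22 63
```

```text
t 9.77 pos [ 0.4667 -0.107   0.2178] jaw 19.7 F [ 0.35 -0.44 -1.03] w 0.0616 j6 -0.69 down [-0.006  0.002 -1.   ]
shift [-0.0011  0.1107 -0.3906] roll -0.7550159212264854
```

Call:
send_rows --pt "0 0 0.009 -0.033 -0.06" --pt "0 0 0.018 -0.066 -0.12" --pt "0 0 0.028 -0.1 -0.19" --pt "0 0 0.037 -0.133 -0.25" --pt "0 -0.001 0.047 -0.167 -0.31"

```text
time: 10.18
tool_pos: [0.4548, 0.0656, 0.219]
ee_rot: [-2.169, 1.565, -3.085]
wrist_force: [0.9, 0.3, 0.4]
width: 0.062
```

```bash
python3 g.py .439 .298 .22 63
```

```text
t 10.18 pos [0.4548 0.0656 0.219 ] jaw 37.5 F [0.9  0.27 0.39] w 0.062 j6 -0.63 down [-0.006 -0.    -1.   ]
shift [-0.0009  0.129  -0.194 ] roll -0.4449673594603117
```

Call:
send_rows --pt "0 0 0.019 -0.028 -0.065" --pt "0 0 0.038 -0.057 -0.13" --pt "0 0 0.057 -0.085 -0.195" --pt "0 0 0.076 -0.114 -0.26" --pt "0 0 0.095 -0.143 -0.325"

```text
time: 10.6
tool_pos: [0.4437, 0.2365, 0.219]
ee_rot: [-2.139, 1.565, -2.729]
wrist_force: [0.0, -0.2, -0.4]
width: 0.0616
```

```bash
python3 g.py .439 .298 .22 63
```

```text
t 10.6 pos [0.4437 0.2365 0.219 ] jaw 56.2 F [ 0.04 -0.24 -0.4 ] w 0.0616 j6 -0.6 down [-0.006 -0.002 -1.   ]
shift [-0.0011  0.0484 -0.0382] roll -0.11931030640175323
```

Call:
send_rows --pt "0 0 0.02 -0.016 -0.05" --pt "0 0 0.04 -0.032 -0.1" --pt "0 0 0.048 -0.038 -0.12" --pt "0 0 0.048 -0.038 -0.12" --pt "0 0 0.048 -0.038 -0.12"

```text
time: 11.02
tool_pos: [0.4404, 0.2956, 0.2207]
ee_rot: [-1.924, 1.567, -2.399]
wrist_force: [0.2, -0.2, -0.2]
width: 0.0615
```

```bash
python3 g.py .439 .298 .22 63;python3 look.py side 240 180 180 135 4 pics/p1.png;python3 look.py top 120 180 160 120 5 pics/p1t.png
```

```text
t 11.02 pos [0.4404 0.2956 0.2207] jaw 62.8 F [ 0.22 -0.17 -0.23] w 0.0615 j6 -0.61 down [-0.003 -0.003 -1.   ]
shift [ 0.0007  0.0015 -0.0023] roll -0.003086772868711644
```

View pics/p1.png

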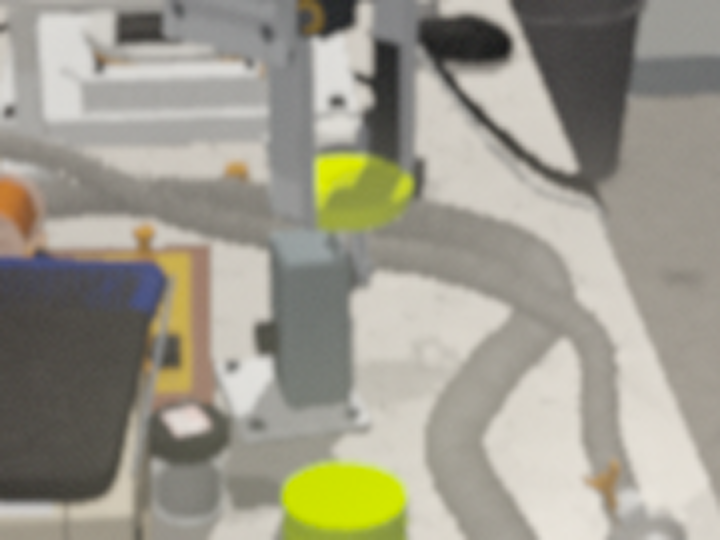

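View pics/p1t.png

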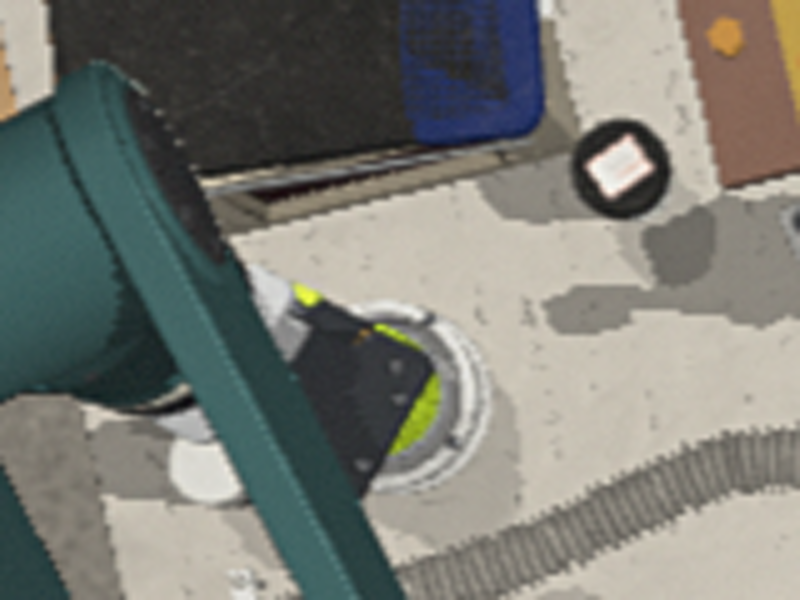

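```bash
python3 - <<'E'
from h import *
s=robot.snapshot("side")
a=np.linspace(0,2*np.pi,90)
for z in(.251,.263): 
    P=np.array([(proj(s,(.4404+.0315*np.cos(b),.2956+.0315*np.sin(b),z))-(240,180))*4 for b in a]); print(z,P.min(0),P.max(0))
m=[c for c in blobs(s,(25,120,90),(45,255,255),10)]
print([((np.array(cv2.boundingRect(c)[:2])-(240,180))*4, np.array(cv2.boundingRect(c)[2:])*4) for c in m])
E
```

```text
0.251 [273.11110527 179.53591442] [409.37571954 236.31622732]
0.263 [272.60701268 156.3613339 ] [409.56569135 212.05082896]
[(array([280, 460]), array([128, 148])), (array([316, 148]), array([96, 76]))]
```

Call:
send_rows --pt "0 0.02 0.0 0 0" --pt "0 0.04 0.0 0 0" --pt "0 0.06 0 0 0" --pt "0 0.08 0 0 0" --pt "0 0.1 0 0 0"

```text
time: 11.58
tool_pos: [0.4414, 0.2951, 0.1222]
ee_rot: [0.489, 1.57, 0.013]
wrist_force: [0.3, 0.4, 0.2]
width: 0.0617
```

Call:
send_rows --pt "0 0 0 0 0" --pt "0 0 0 0 0"

```text
time: 11.75
tool_pos: [0.4405, 0.295, 0.122]
ee_rot: [-2.066, 1.568, -2.542]
wrist_force: [0.2, -0.3, 0.4]
width: 0.0616
```

```bash
python3 g.py .439 .298 .12 63;python3 look.py side 270 230 120 90 6 pics/p2.png;python3 look.py top 120 180 160 120 5 pics/p2t.png
```

```text
t 11.75 pos [0.4405 0.295  0.122 ] jaw 62.7 F [ 0.19 -0.31  0.4 ] w 0.0616 j6 -0.61 down [-0.002 -0.001 -1.   ]
shift [ 0.002   0.002  -0.0027] roll -0.0044240627651802745
```

View pics/p2.png

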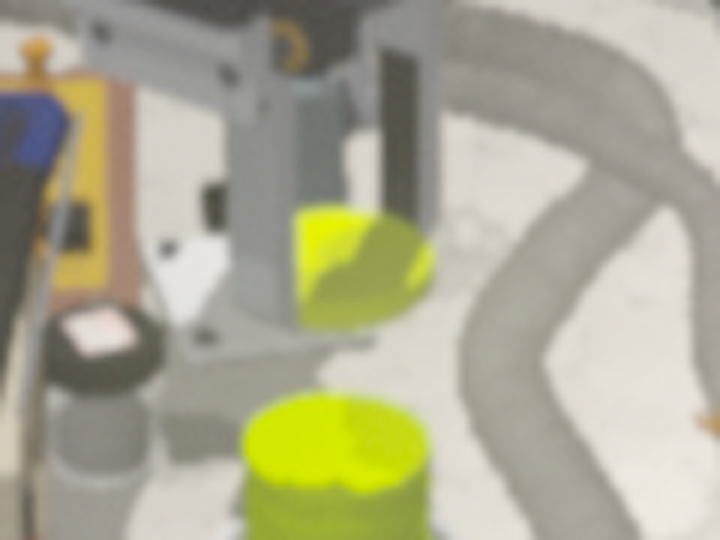

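View pics/p2t.png

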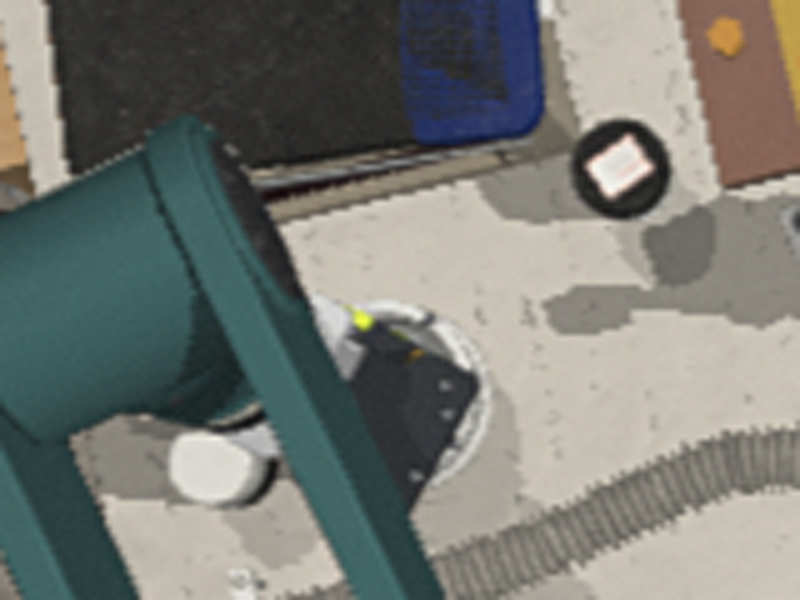

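```bash
python3 - <<'E'
from h import *
s=robot.snapshot("side");t=robot.snapshot("top")
a=np.linspace(0,2*np.pi,180)
def box(v,x,y,z,off,f):
    P=np.array([(proj(v,(x+.0315*np.cos(b),y+.0315*np.sin(b),z))-off)*f for b in a]); return np.round([*P.min(0),*P.max(0)],1)
print("pile top pred",box(s,.439,.298,.0965,(270,230),6))
for x,y,z in((.4405,.295,.152),(.4405,.295,.157),(.4405,.285,.152),(.439,.298,.152)): print(x,y,z,box(s,x,y,z,(270,230),6)[[0,3,2]],box(s,x,y,z+.012,(270,230),6)[[0,1,2]], "top",box(t,x,y,z+.012,(120,180),5))
hv=cv2.cvtColor(t["image"],cv2.COLOR_RGB2HSV);m=cv2.inRange(hv,(25,120,90),(45,255,255));m[:,300:]=0
ys,xs=np.nonzero(m);print(sorted(zip((ys-180)*5,(xs-120)*5))[:40])
hv=cv2.cvtColor(s["image"],cv2.COLOR_RGB2HSV);m=cv2.inRange(hv,(25,120,90),(45,255,255));m[:230]=0
for c in cv2.findContours(m,0,1)[0]:
  if cv2.contourArea(c)>20:
    b=cv2.boundingRect(c);print((b[0]-270)*6,(b[1]-230)*6,(b[0]+b[2]-270)*6,(b[1]+b[3]-230)*6)
E
```

```text
pile top pred [241.3 392.2 433.7 495.9]
0.4405 0.295 0.152 [235.7 339.9 431.8] [235.  210.6 432.1] top [260.7 300.8 399.1 439.2]
0.4405 0.295 0.157 [235.4 326.  431.9] [234.7 197.1 432.2] top [257.9 299.7 396.9 438.6]
0.4405 0.285 0.152 [242.5 324.  436.9] [241.8 196.5 437.2] top [282.6 301.2 421.1 439.6]
0.439 0.298 0.152 [238.3 345.2 434.9] [237.6 215.2 435.2] top [253.9 304.  392.4 442.4]
[(np.int64(305), np.int64(350)), (np.int64(310), np.int64(350)), (np.int64(310), np.int64(355)), (np.int64(310), np.int64(360)), (np.int64(315), np.int64(355)), (np.int64(315), np.int64(360)), (np.int64(315), np.int64(365)), (np.int64(320), np.int64(355)), (np.int64(320), np.int64(360)), (np.int64(320), np.int64(365)), (np.int64(325), np.int64(360)), (np.int64(325), np.int64(365))]
240 390 426 606
294 198 426 318
```

Call:
send_rows --pt "0 0.012 0.0027 -0.001 0" --pt "0 0.024 0.0027 -0.001 0" --pt "0 0.036 0.0027 -0.001 0" --pt "0 0.044 0.0027 -0.001 0" --pt "0 0.044 0.0027 -0.001 0"

```text
time: 12.37
tool_pos: [0.4392, 0.2983, 0.075]
ee_rot: [-2.153, 1.564, -2.627]
wrist_force: [-0.4, -0.8, -1.1]
width: 0.0618
```

```bash
python3 g.py .439 .298 .07 63;python3 look.py side 270 240 120 90 6 pics/p3.png
```

```text
t 12.37 pos [0.4392 0.2983 0.075 ] jaw 62.9 F [-0.4  -0.84 -1.13] w 0.0618 j6 -0.61 down [-0.006 -0.003 -1.   ]
shift [ 0.005  -0.0003 -0.    ] roll -0.0023613945857184166
```

View pics/p3.png

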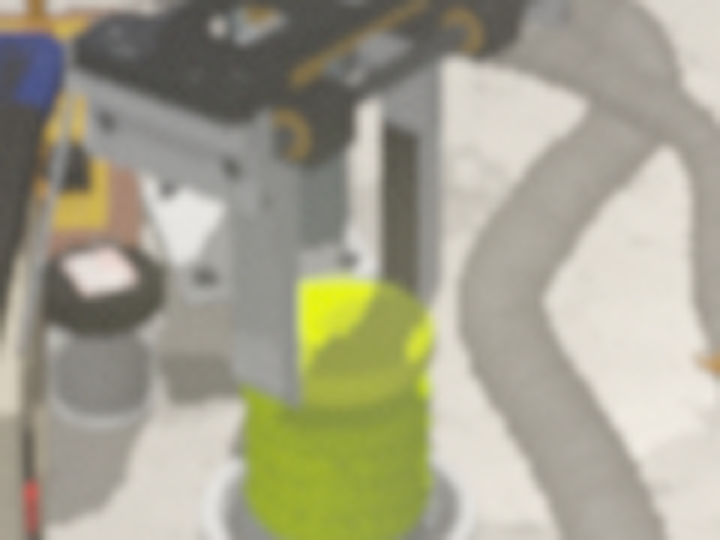

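Call:
send_rows --pt "0 0.002 0 0 0" --pt "0 0.004 0 0 0" --pt "0 0.004 0 0 0"

```text
time: 12.67
tool_pos: [0.4414, 0.2994, 0.0749]
ee_rot: [0.805, 1.57, 0.331]
wrist_force: [0.4, -0.0, -0.1]
width: 0.0611
```

Call:
send_rows --pt "0 0.002 0 0 0" --pt "0 0.002 0 0 0" --pt "0 0.002 0 0 0"

```text
time: 12.92
tool_pos: [0.4413, 0.2994, 0.0729]
ee_rot: [0.748, 1.571, 0.275]
wrist_force: [-0.1, 0.5, -0.1]
width: 0.0618
```

```bash
python3 g.py .439 .298 .07 63;python3 look.py side 270 240 120 90 6 pics/p4.png
```

```text
t 12.92 pos [0.4413 0.2994 0.0729] jaw 62.9 F [-0.15  0.5  -0.11] w 0.0618 j6 -0.61 down [ 0.  0. -1.]
shift [ 0.0029 -0.0023 -0.0014] roll -0.002554820961669888
```

View pics/p4.png

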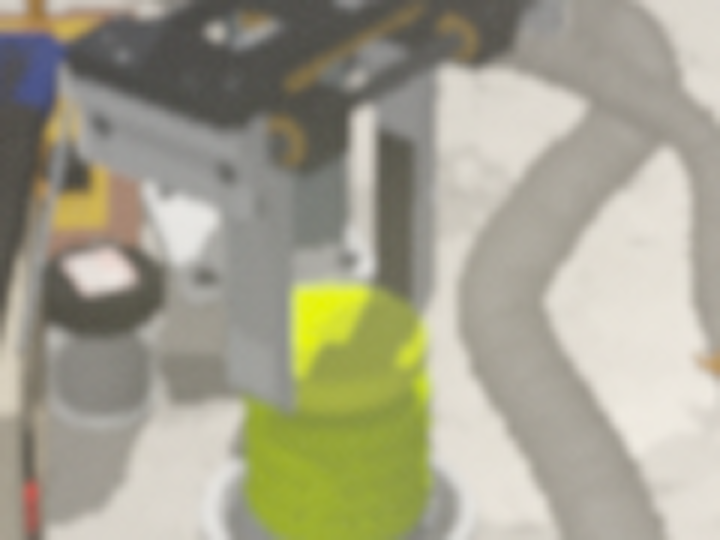

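Call:
send_rows --pt "0 0.001 -0.0015 -0.001 0" --pt "0 0.002 -0.0015 -0.001 0" --pt "0 0.002 -0.0015 -0.001 0"

```text
time: 13.22
tool_pos: [0.4395, 0.2983, 0.0705]
ee_rot: [-1.999, 1.57, -2.473]
wrist_force: [0.2, -0.3, -0.2]
width: 0.0618
```

Call:
send_rows --pt "0 0.002 0 0 0" --pt "0 0.002 0 0 0" --pt "0 0.002 0 0 0"

```text
time: 13.47
tool_pos: [0.4396, 0.2984, 0.0685]
ee_rot: [-2.003, 1.57, -2.477]
wrist_force: [-0.3, -0.4, -1.4]
width: 0.0615
```

Call:
send_rows --pt "0 0.002 0 0 0" --pt "0 0.002 0 0 0" --pt "0 0.002 0 0 0"

```text
time: 13.72
tool_pos: [0.4396, 0.2984, 0.0666]
ee_rot: [-2.025, 1.57, -2.499]
wrist_force: [0.4, -0.3, -1.1]
width: 0.0615
```

Call:
send_rows --pt "0 0.002 0 0 0" --pt "0 0.002 0 0 0" --pt "0 0.002 0 0 0"

```text
time: 13.97
tool_pos: [0.44, 0.2986, 0.0651]
ee_rot: [0.851, 1.57, 0.378]
wrist_force: [-0.2, -0.3, 1.5]
width: 0.0617
```

Call:
send_rows --pt "0 0.002 0 0 0" --pt "0 0.002 0 0 0" --pt "0 0.002 0 0 0"

```text
time: 14.22
tool_pos: [0.44, 0.2986, 0.0634]
ee_rot: [0.784, 1.57, 0.31]
wrist_force: [-0.0, -0.3, 3.2]
width: 0.0616
```

```bash
python3 g.py .439 .298 .07 63;python3 look.py side 270 240 120 90 6 pics/p5.png
python3 - <<'E'
from h import *
f=[]
for i in range(6):
    robot.snapshot("side"); f.append(robot.get_obs()["wrist_force"])
print(np.mean(f,0),np.std(f,0))
E
```

```text
t 14.22 pos [0.44   0.2986 0.0634] jaw 62.9 F [-0.01 -0.33  3.23] w 0.0616 j6 -0.61 down [ 0.001  0.    -1.   ]
shift [-0.0066 -0.001  -0.0007] roll -0.002554946920769517
[ 0.40019672 -0.37167835  4.25788412] [0.69494732 0.36141119 0.52391881]
```

View pics/p5.png

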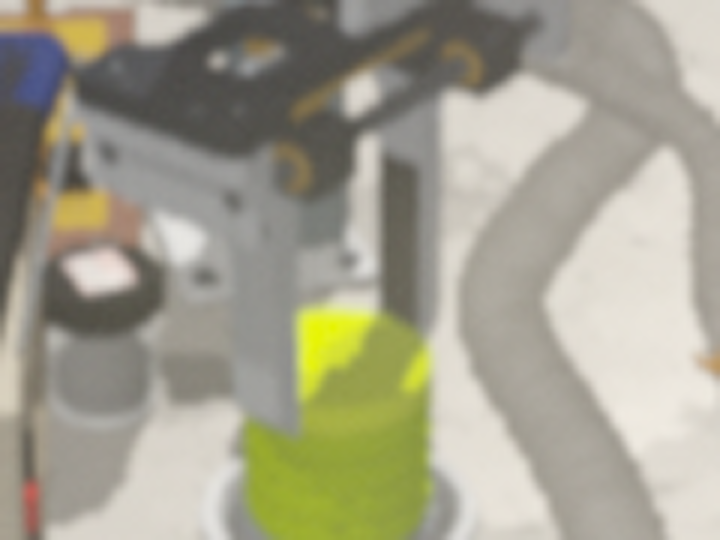

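Call:
send_rows --pt "0 -0.001 0 0 0" --pt "0 -0.002 0 0 0" --pt "0 -0.003 0 0 0" --pt "0 -0.003 0 0 0" --pt "0 -0.003 0 0 0"

```text
time: 14.98
tool_pos: [0.4394, 0.2983, 0.0652]
ee_rot: [-2.201, 1.57, -2.674]
wrist_force: [0.4, 0.2, 1.2]
width: 0.0616
```

```bash
python3 - <<'E'
from h import *
f=[]
for i in range(8):
    robot.snapshot("side"); o=robot.get_obs();f.append(o["wrist_force"])
print(np.mean(f,0),np.std(f,0),o["tool_pos"],o["time"])
E
```

```text
[0.40659942 0.37236217 0.36721797] [0.60179563 0.29540438 0.23694193] [0.43944556 0.29831499 0.06545736] 15.3833
```

Call:
send_rows --pt "0 0.0015 0 0 0" --pt "0 0.0015 0 0 0" --pt "0 0.0015 0 0 0"

```text
time: 15.63
tool_pos: [0.4395, 0.2983, 0.0644]
ee_rot: [-1.774, 1.57, -2.248]
wrist_force: [-1.0, -0.1, 2.9]
width: 0.0616
```

```bash
python3 - <<'E'
from h import *
f=[]
for i in range(6):
    robot.snapshot("side"); o=robot.get_obs();f.append(o["wrist_force"])
print(np.mean(f,0),np.std(f,0),o["tool_pos"],o["time"],o["width"])
E
```

```text
[-0.73671598 -0.53061109  2.67276887] [0.59436805 0.38606351 0.32071986] [0.43957679 0.29835    0.06431017] 15.9333 0.06147886529221203
```

Call:
send_rows --pt "0.35 0 0 0 0" --pt "0.4 0 0 0 0" --pt "0.5 0 0 0 0" --pt "0.7 0 0 0 0" --pt "0.9 0 0 0 0"

```text
time: 16.35
tool_pos: [0.4397, 0.2984, 0.064]
ee_rot: [-1.919, 1.571, -2.393]
wrist_force: [0.1, 0.8, 0.5]
width: 0.0803
```

Call:
send_rows --pt "1 0 0 0 0" --pt "1 0 0 0 0" --pt "1 0 0 0 0"

```text
time: 16.6
tool_pos: [0.4397, 0.2984, 0.0642]
ee_rot: [-1.128, 1.571, -1.602]
wrist_force: [0.3, -0.4, 0.1]
width: 0.0936
```

```bash
python3 g.py .439 .298 .07 63;python3 look.py side 270 240 120 90 6 pics/p6.png
```

```text
t 16.6 pos [0.4397 0.2984 0.0642] jaw 62.9 F [ 0.33 -0.37  0.11] w 0.0936 j6 -0.61 down [-0. -0. -1.]
shift [-0.0058 -0.0007 -0.0004] roll -0.0025553115391728624
```

View pics/p6.png

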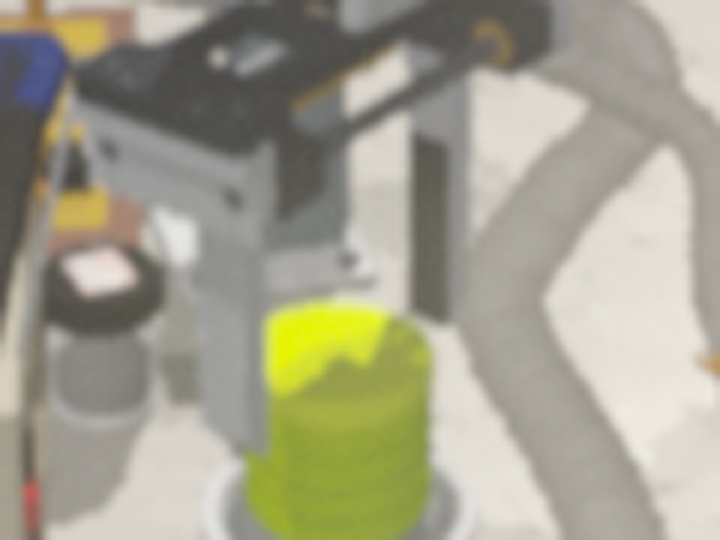

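Released; the dish sits on the pile with the fingers clear. Retreating straight up.

Call:
send_rows --pt "1 -0.015 0 0 0" --pt "1 -0.04 0 0 0" --pt "1 -0.075 0 0 0" --pt "1 -0.11 0 0 0" --pt "1 -0.145 0 0 0"

```text
time: 17.07
tool_pos: [0.4393, 0.2983, 0.2105]
ee_rot: [-2.073, 1.57, -2.547]
wrist_force: [0.3, 0.4, 0.4]
width: 0.094
```

```bash
python3 g.py .44 .085 .2 63;python3 look.py side 270 240 120 90 6 pics/p7.png
```

```text
t 17.07 pos [0.4393 0.2983 0.2105] jaw 62.9 F [0.26 0.42 0.44] w 0.094 j6 -0.61 down [-0.001 -0.    -1.   ]
shift [ 0.0106 -0.1894  0.0979] roll -0.0025510512868695276
```

View pics/p7.png

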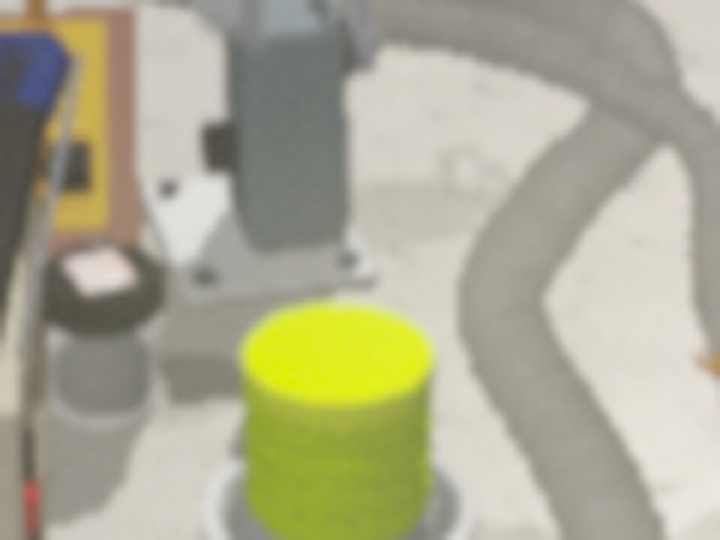

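```bash
python3 g.py .4496 .0747 .21 24
```

```text
t 17.12 pos [0.4426 0.3001 0.2196] jaw 62.9 F [1.26 0.87 4.25] w 0.0939 j6 -0.61 down [ 0.013  0.007 -1.   ]
shift [ 0.0082 -0.1975  0.1089] roll 0.6782090439968863
```

Call:
send_rows --pt "0.5 0 -0.025 0.013 0.085" --pt "0 0 -0.05 0.027 0.17" --pt "-0.5 0 -0.075 0.04 0.255" --pt "-1 0 -0.1 0.054 0.34" --pt "-1 0 -0.12 0.066 0.42"

```text
time: 17.53
tool_pos: [0.4435, 0.1599, 0.2093]
ee_rot: [0.209, 1.57, -0.689]
wrist_force: [-0.3, 0.4, 0.6]
width: 0.064
```

```bash
python3 g.py .4496 .0747 .21 24
```

```text
t 17.53 pos [0.4435 0.1599 0.2093] jaw 38.5 F [-0.34  0.36  0.64] w 0.064 j6 -0.45 down [ 0.001 -0.    -1.   ]
shift [-0.0007 -0.0483  0.0705] roll 0.25370574637355103
```

Call:
send_rows --pt "-1 0 -0.016 0.023 0.085" --pt "-1 0 -0.032 0.047 0.17" --pt "-1 0 -0.048 0.07 0.25" --pt "-1 0 -0.048 0.07 0.25" --pt "-1 0 -0.048 0.07 0.25"

```text
time: 17.95
tool_pos: [0.4502, 0.076, 0.2092]
ee_rot: [1.95, 1.57, 0.805]
wrist_force: [0.0, -0.1, 0.3]
width: 0.0307
```

```bash
python3 g.py .4496 .0747 .115 24;python3 look.py side 260 140 120 90 6 pics/s1.png;python3 look.py top 230 170 140 105 5 pics/s1t.png;python3 look.py top 120 210 140 100 5 pics/s1p.png
```

```text
t 17.95 pos [0.4502 0.076  0.2092] jaw 24.3 F [ 0.03 -0.09  0.29] w 0.0307 j6 -0.38 down [ 0.  0. -1.]
shift [ 0.0942 -0.0011  0.0009] roll 0.005993700941082555
```

View pics/s1.png

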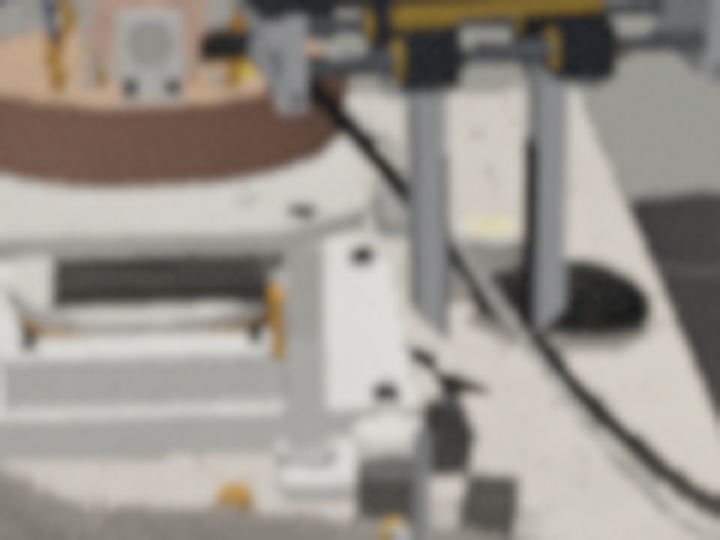

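View pics/s1t.png

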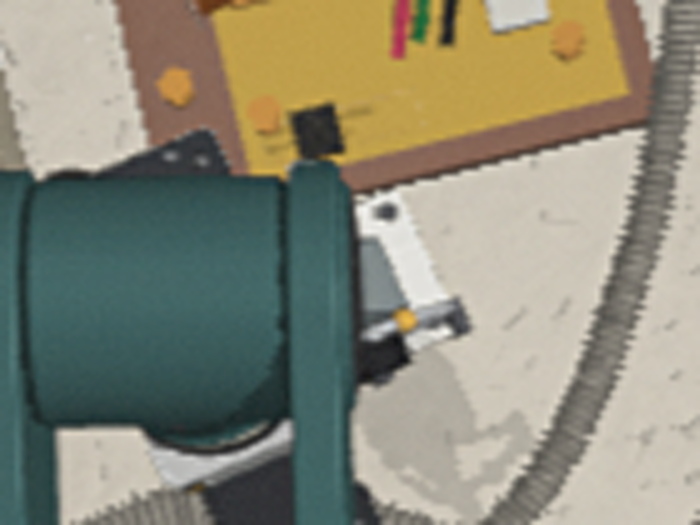

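View pics/s1p.png

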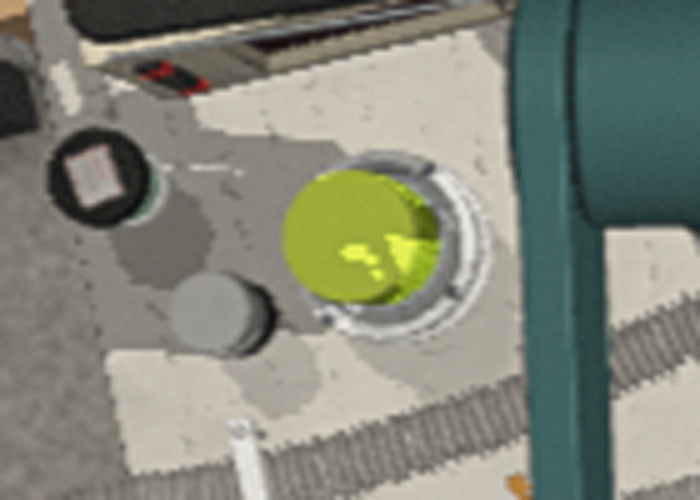

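```bash
python3 - <<'E'
from h import *
s=robot.snapshot("side")
for y in(.066,.076,.086):
    o,d=ray(s,341.3,194.3); print(o+d*(y-o[1])/d[1])
E
```

```text
[0.44873488 0.066      0.23935411]
[0.44708781 0.076      0.24316454]
[0.44544075 0.086      0.24697497]
```

Call:
send_rows --pt "-1 0.01 0 0 0" --pt "-1 0.02 0 0 0" --pt "-1 0.03 0 0 0" --pt "-1 0.03 0 0 0" --pt "-1 0.03 0 0 0"

```text
time: 18.57
tool_pos: [0.4492, 0.0771, 0.1777]
ee_rot: [-1.915, 1.568, -3.058]
wrist_force: [-0.6, 0.7, -0.6]
width: 0.0007
```

Call:
send_rows --pt "-1 0.015 0 0 0" --pt "-1 0.03 0 0 0" --pt "-1 0.045 0 0 0" --pt "-1 0.065 0 0 0" --pt "-1 0.065 0 0 0"

```text
time: 18.98
tool_pos: [0.4477, 0.0768, 0.1106]
ee_rot: [-1.936, 1.564, -3.08]
wrist_force: [-0.2, -0.3, -0.9]
width: 0.0007
```

```bash
python3 g.py .4496 .0747 .114 24;python3 look.py side 270 160 120 90 6 pics/s2.png;python3 look.py top 230 170 140 105 5 pics/s2t.png
```

```text
t 18.98 pos [0.4477 0.0768 0.1106] jaw 24.5 F [-0.2  -0.31 -0.94] w 0.0007 j6 -0.38 down [-0.007 -0.    -1.   ]
shift [-0.0034  0.0009  0.0027] roll 0.008210457922536663
```

View pics/s2.png

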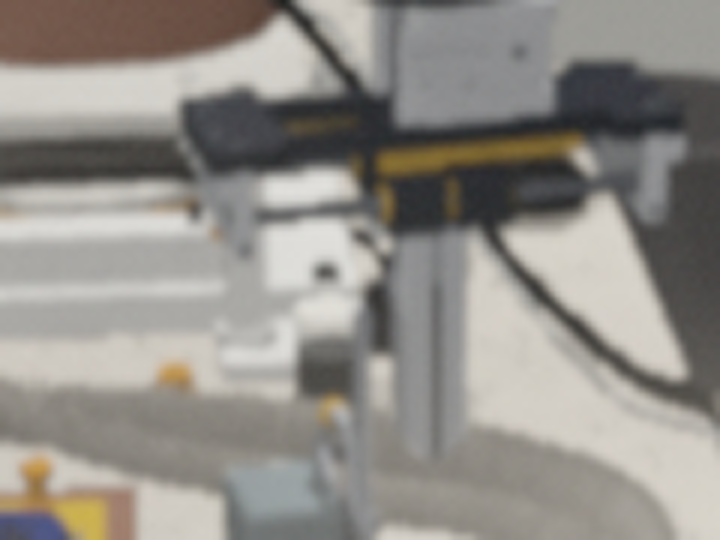

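View pics/s2t.png

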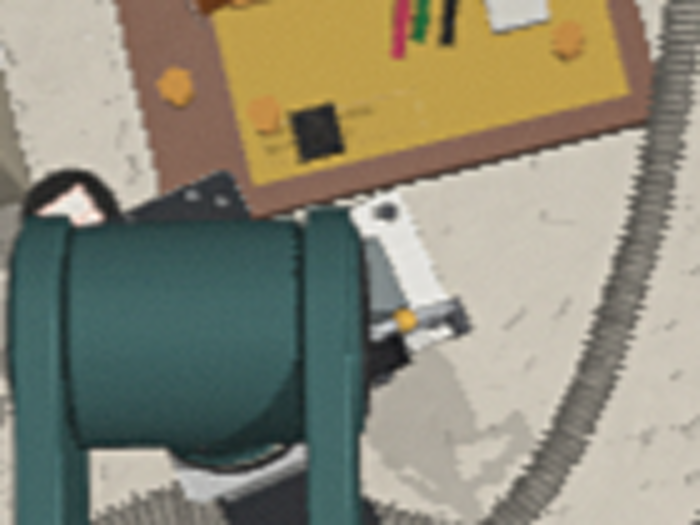

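Call:
send_rows --pt "-1 0 0 0.007 0" --pt "-1 0 0 0.014 0" --pt "-1 0 0 0.02 0" --pt "-1 0 0 0.025 0" --pt "-1 0 0 0.025 0"

```text
time: 19.5
tool_pos: [0.4614, 0.053, 0.1148]
ee_rot: [0.78, 1.569, -0.365]
wrist_force: [0.6, 0.5, -0.6]
width: 0.0004
```

Call:
send_rows --pt "-1 0 0 0.005 0" --pt "-1 0 0 0.01 0" --pt "-1 0 0 0.015 0" --pt "-1 0 0 0.02 0" --pt "-1 0 0 0.02 0"

```text
time: 19.92
tool_pos: [0.4691, 0.0356, 0.1145]
ee_rot: [1.83, 1.57, 0.685]
wrist_force: [-0.8, 2.7, 2.0]
width: 0.0003
```

```bash
python3 g.py .472 .0245 .114 24;python3 look.py side 270 160 120 90 6 pics/s3.png;python3 look.py top 260 180 120 90 6 pics/s3t.png
```

```text
t 19.92 pos [0.4691 0.0356 0.1145] jaw 24.4 F [-0.83  2.67  2.  ] w 0.0003 j6 -0.47 down [ 0.  0. -1.]
shift [ 0.0005 -0.002   0.0112] roll 0.007520831658308621
```

View pics/s3.png

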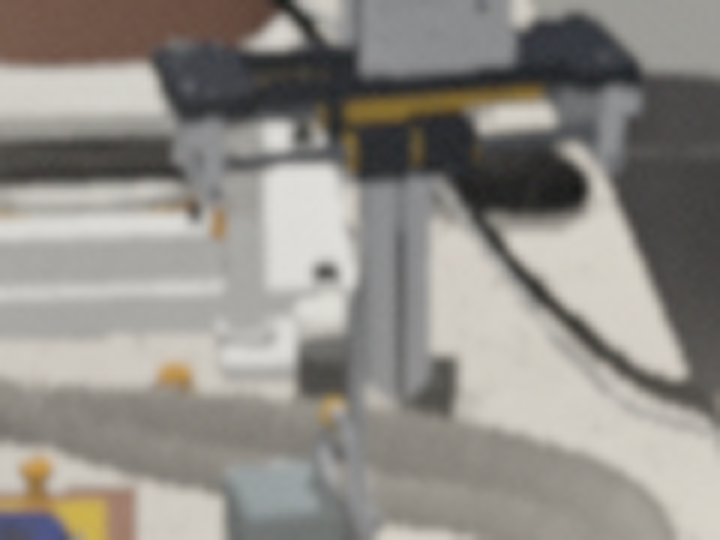

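View pics/s3t.png

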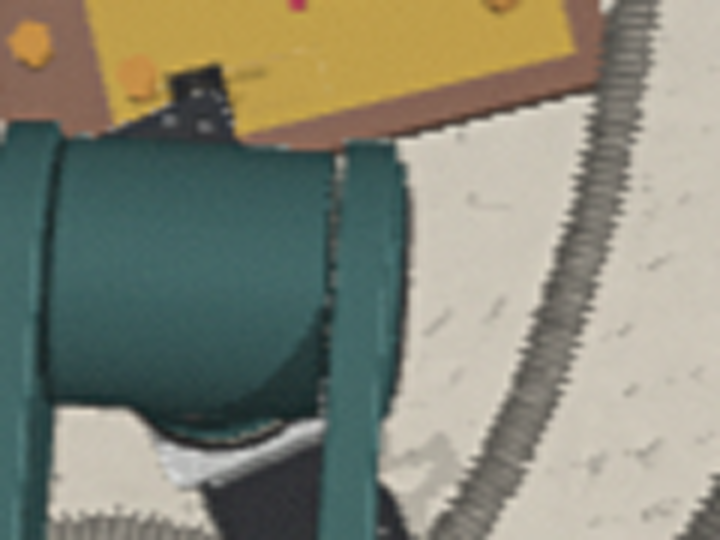

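Call:
send_rows --pt "-1 0 0 0.006 0" --pt "-1 0 0 0.012 0" --pt "-1 0 0 0.018 0" --pt "-1 0 0 0.024 0" --pt "-1 0 0 0.024 0"

```text
time: 20.43
tool_pos: [0.4782, 0.0138, 0.1129]
ee_rot: [-2.396, 1.568, 2.743]
wrist_force: [-0.6, 5.5, -2.8]
width: 0.0007
```

```bash
python3 g.py .472 .0245 .114 24;python3 look.py side 270 160 120 90 6 pics/s4.png
```

```text
t 20.43 pos [0.4782 0.0138 0.1129] jaw 24.4 F [-0.57  5.52 -2.8 ] w 0.0007 j6 -0.52 down [-0.003  0.001 -1.   ]
shift [-0.0011 -0.0013 -0.0123] roll 0.007355367001873366
```

View pics/s4.png

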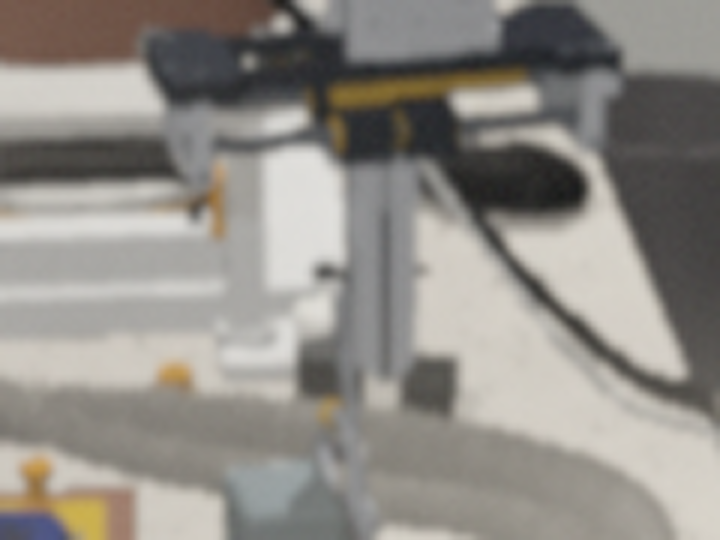

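Call:
send_rows --pt "-1 0 0 0.005 0" --pt "-1 0 0 0.01 0" --pt "-1 0 0 0.015 0" --pt "-1 0 0 0.02 0" --pt "-1 0 0 0.02 0"

```text
time: 20.9
tool_pos: [0.4841, -0.0022, 0.1113]
ee_rot: [-2.521, 1.561, 2.619]
wrist_force: [-3.6, 7.8, -5.3]
width: 0.0006
```

```bash
python3 g.py .472 .0245 .114 24;python3 look.py side 270 160 120 90 6 pics/s5.png;python3 look.py top 260 180 120 90 6 pics/s5t.png
```

```text
t 20.9 pos [ 0.4841 -0.0022  0.1113] jaw 24.5 F [-3.56  7.81 -5.31] w 0.0006 j6 -0.55 down [-0.008  0.005 -1.   ]
shift [-0.0024  0.0001 -0.0293] roll 0.008556564918337586
```

View pics/s5.png

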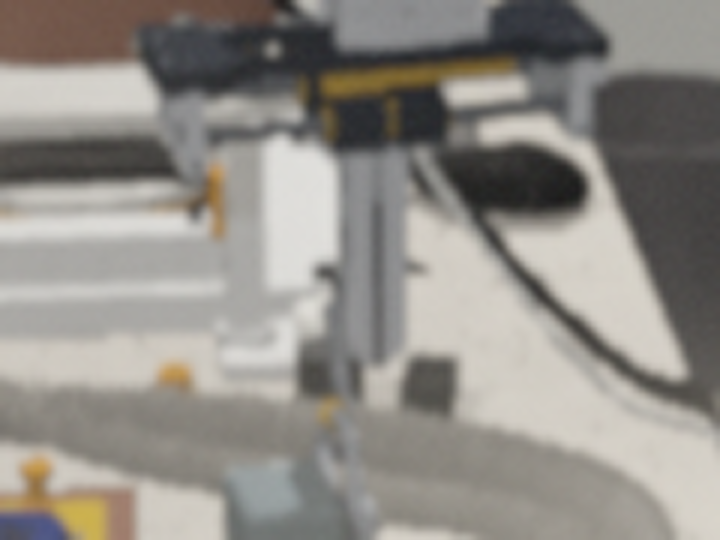

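View pics/s5t.png

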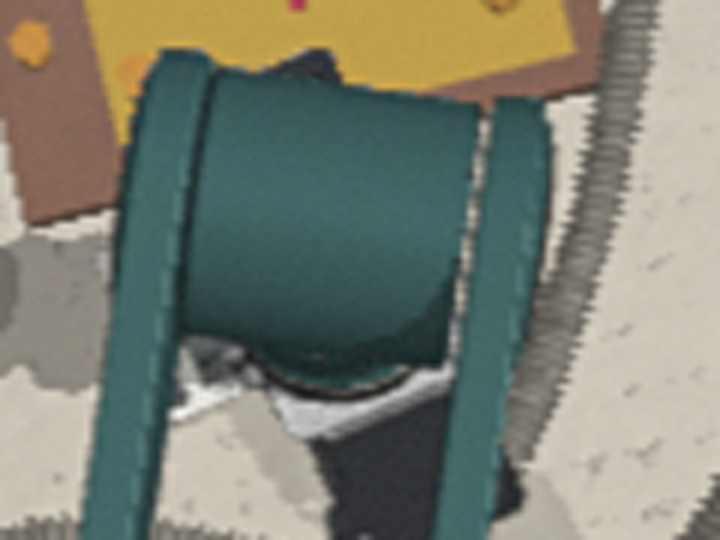

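```bash
python3 g.py .472 .0245 .114 24; python3 - <<'E'
from h import *
s=robot.snapshot("side")
ex=np.array([.912,.41]);ey=np.array([-.41,.912]);o=np.array([.472,.0245])+.043*ex
for th in(0,.3,.45,.6,.75,1.05):
  for xx in(-.034,):
    q=[]
    for r in(0,.03,.05,.07,.09,):
        p=o+xx*ex-r*np.sin(th)*ey; q.append(np.round((proj(s,(*p,.085+r*np.cos(th)))-(270,160))*6))
    print(th,[tuple(map(int,a)) for a in q])
E
```

```text
t 21.0 pos [ 0.4839 -0.0018  0.1115] jaw 24.5 F [-3.76  8.5  -5.62] w 0.0004 j6 -0.55 down [-0.008  0.005 -1.   ]
shift [-0.0023  0.0001 -0.0289] roll 0.008960027013525333
0 [(364, 525), (364, 458), (364, 413), (364, 367), (364, 321)]
0.3 [(364, 525), (359, 452), (355, 403), (352, 354), (348, 305)]
0.45 [(364, 525), (357, 452), (351, 403), (346, 354), (341, 305)]
0.6 [(364, 525), (354, 453), (348, 405), (341, 357), (335, 310)]
0.75 [(364, 525), (352, 455), (345, 410), (337, 364), (329, 319)]
1.05 [(364, 525), (349, 465), (339, 426), (330, 388), (320, 350)]
```

Call:
send_rows --pt "-1 0 0 -0.006 0" --pt "-1 0 0 -0.012 0" --pt "-1 0 0 -0.018 0" --pt "-1 0 0 -0.024 0" --pt "-1 0 0 -0.03 0"

```text
time: 21.47
tool_pos: [0.4752, 0.0235, 0.1152]
ee_rot: [0.884, 1.568, -0.26]
wrist_force: [-0.5, 2.5, 2.6]
width: 0.0002
```

Call:
send_rows --pt "-1 0 0 -0.008 0" --pt "-1 0 0 -0.016 0" --pt "-1 0 0 -0.024 0" --pt "-1 0 0 -0.032 0" --pt "-1 0 0 -0.04 0"

```text
time: 21.88
tool_pos: [0.4577, 0.0597, 0.1139]
ee_rot: [-0.495, 1.569, -1.639]
wrist_force: [0.8, 0.0, 0.5]
width: 0.0005
```

Call:
send_rows --pt "-1 0 0 -0.01 0" --pt "-1 0 0 -0.02 0" --pt "-1 0 0 -0.03 0" --pt "-1 0 0 -0.03 0" --pt "-1 0 0 -0.03 0"

```text
time: 22.3
tool_pos: [0.4454, 0.0873, 0.1143]
ee_rot: [0.227, 1.57, -0.916]
wrist_force: [-0.3, -0.2, -0.3]
width: 0.0005
```

```bash
python3 g.py .472 .0245 .114 24;python3 look.py side 270 160 120 90 6 pics/s6.png
```

```text
t 22.3 pos [0.4454 0.0873 0.1143] jaw 24.5 F [-0.3  -0.2  -0.29] w 0.0005 j6 -0.36 down [ 0.    -0.001 -1.   ]
shift [ 0.0004 -0.0019  0.0682] roll 0.009389713920224104
```

View pics/s6.png

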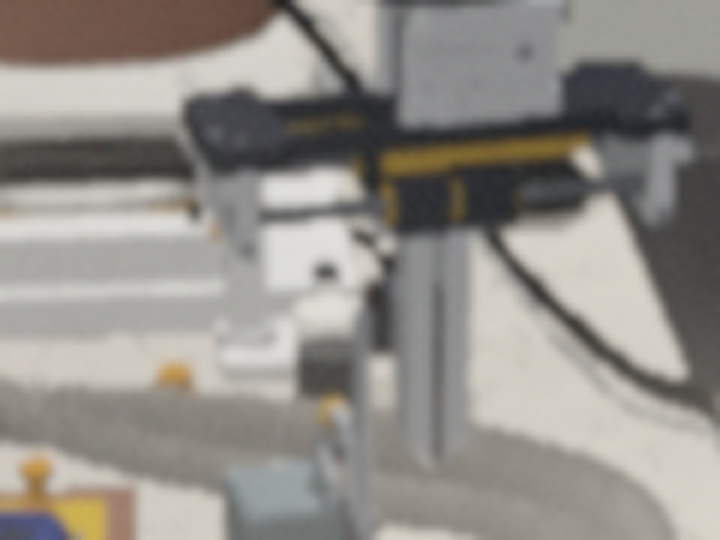

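Call:
send_rows --pt "-1 -0.03 0 0 0" --pt "-1 -0.06 0 0 0" --pt "-1 -0.09 0 0 0" --pt "-1 -0.12 0 0 0" --pt "-1 -0.12 -0.03 0 0"

```text
time: 22.77
tool_pos: [0.4237, 0.0749, 0.24]
ee_rot: [1.207, 1.56, 0.064]
wrist_force: [-0.5, 0.1, 1.1]
width: 0.0004
```

Call:
send_rows --pt "-1 0 -0.03 0 0" --pt "-1 0 -0.06 0 0" --pt "-1 0 -0.09 0 0" --pt "-1 0 -0.09 0 0" --pt "-1 0 -0.09 0 0"

```text
time: 23.18
tool_pos: [0.3363, 0.0366, 0.2349]
ee_rot: [1.019, 1.568, -0.127]
wrist_force: [-1.1, 1.0, -0.7]
width: 0.0008
```

```bash
python3 g.py .472 .0245 .114 24;python3 look.py side 240 150 180 135 4 pics/e1.png;python3 look.py top 120 180 250 150 3 pics/e1t.png
python3 - <<'E'
from h import *
t=robot.snapshot("top");s=robot.snapshot("side")
hv=cv2.cvtColor(t["image"],cv2.COLOR_RGB2HSV);m=cv2.inRange(hv,(25,120,205),(45,255,255));m[:,300:]=0
ct=max(cv2.findContours(m,0,1)[0],key=cv2.contourArea);et=cv2.fitEllipse(ct)
hv=cv2.cvtColor(s["image"],cv2.COLOR_RGB2HSV);m=cv2.inRange(hv,(25,120,203),(45,255,255));m[:270]=0
cs=max(cv2.findContours(m,0,1)[0],key=cv2.contourArea);es=cv2.fitEllipse(cs)
print(et,es,tri(t,et[0],s,es[0]),onz(t,*et[0],.1085),onz(s,*es[0],.1085))
E
```

```text
t 23.18 pos [0.3363 0.0366 0.2349] jaw 24.3 F [-1.11  0.95 -0.68] w 0.0008 j6 -0.48 down [ 0.003 -0.    -1.   ]
shift [0.1213 0.1183 0.0668] roll 0.006003147098303911
((191.47792053222656, 255.81639099121094), (21.93632698059082, 26.300405502319336), 150.36793518066406) ((324.4825744628906, 297.41131591796875), (13.167084693908691, 31.323150634765625), 85.38994598388672) (array([0.44180879, 0.29470065, 0.10858948]), np.float64(0.0025655145692538286)) [0.44054144 0.29451902 0.1085    ] [0.44314334 0.29452466 0.1085    ]
```

View pics/e1.png

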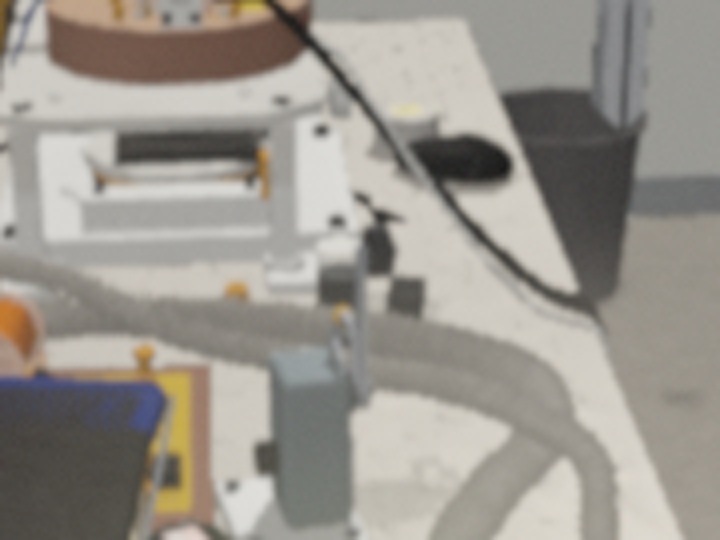

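View pics/e1t.png

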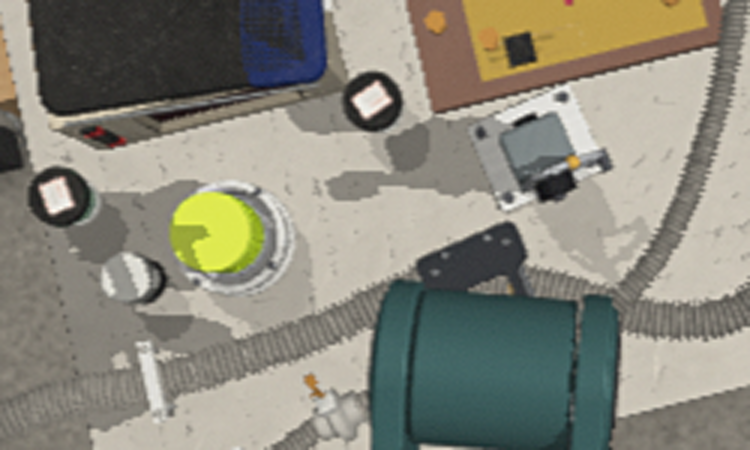

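Call:
send_rows --pt "-1 0 0 0.035 0" --pt "-1 0 0 0.07 0" --pt "-1 0 0 0.105 0" --pt "-1 0 0 0.14 0" --pt "-1 0 0 0.175 0"

```text
time: 23.8
tool_pos: [0.4101, -0.1236, 0.2336]
ee_rot: [-2.535, 1.57, 2.605]
wrist_force: [0.9, 0.2, 0.8]
width: 0.0005
```

Call:
send_rows --pt "-1 0 0 0.035 0" --pt "-1 0 0 0.07 0" --pt "-1 0 0 0.1 0" --pt "-1 0 0 0.1 0" --pt "-1 0 0 0.1 0"

```text
time: 24.22
tool_pos: [0.4508, -0.2139, 0.2323]
ee_rot: [-2.609, 1.567, 2.529]
wrist_force: [-0.4, 0.7, -0.0]
width: 0.0002
```

```bash
python3 g.py .472 .0245 .114 24;python3 look.py side 260 200 160 120 5 pics/e2.png;python3 look.py top 120 200 200 110 4 pics/e2t.png
python3 - <<'E'
from h import *
t=robot.snapshot("top");s=robot.snapshot("side")
hv=cv2.cvtColor(t["image"],cv2.COLOR_RGB2HSV);m=cv2.inRange(hv,(25,120,205),(45,255,255));m[:,300:]=0
ct=max(cv2.findContours(m,0,1)[0],key=cv2.contourArea);et=cv2.fitEllipse(ct)
hv=cv2.cvtColor(s["image"],cv2.COLOR_RGB2HSV);m=cv2.inRange(hv,(25,120,203),(45,255,255));m[:270]=0
cs=max(cv2.findContours(m,0,1)[0],key=cv2.contourArea);es=cv2.fitEllipse(cs)
print(et,es,tri(t,et[0],s,es[0]),onz(t,*et[0],.1085),onz(s,*es[0],.1085))
E
```

```text
t 24.22 pos [ 0.4508 -0.2139  0.2323] jaw 24.4 F [-0.39  0.66 -0.03] w 0.0002 j6 -0.98 down [-0.003  0.002 -1.   ]
shift [ 0.1188  0.118  -0.2079] roll 0.006700762069715796Traceback (most recent call last):
  File "<stdin>", line 4, in <module>
ValueError: max() iterable argument is empty
```

View pics/e2.png

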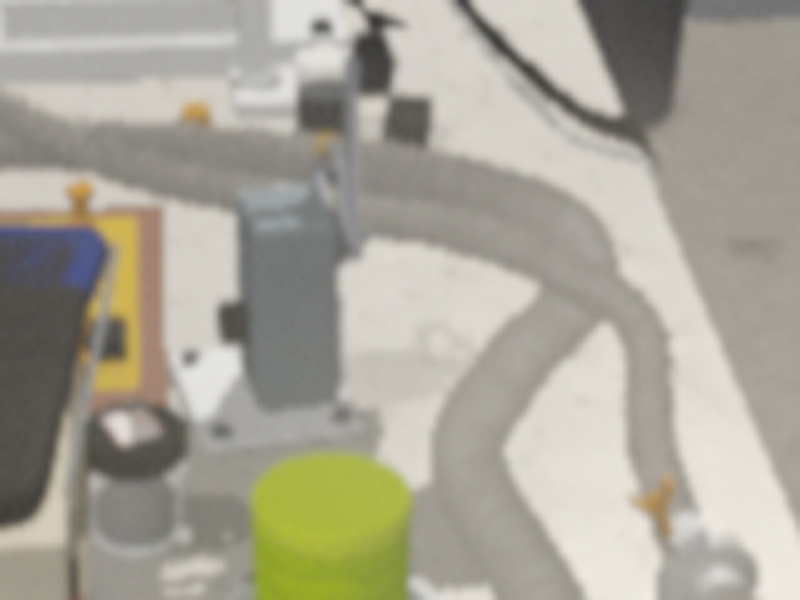

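View pics/e2t.png

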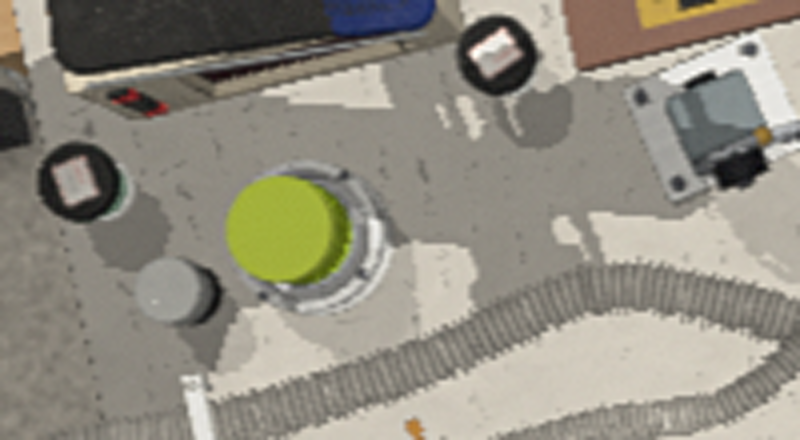

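```bash
python3 - <<'E'
from h import *
t=robot.snapshot("top");s=robot.snapshot("side")
def seg(x,win):
    a,b,w,h=win;hv=cv2.cvtColor(x["image"],cv2.COLOR_RGB2HSV);m=cv2.inRange(hv,(25,120,60),(45,255,255))
    sub=np.zeros_like(m);sub[b:b+h,a:a+w]=m[b:b+h,a:a+w]
    v=hv[...,2];th,_=cv2.threshold(v[sub>0].reshape(-1,1),0,255,cv2.THRESH_OTSU);sub[v<=th]=0
    c=max(cv2.findContours(sub,0,1)[0],key=cv2.contourArea);return th,cv2.fitEllipse(c)
a,et=seg(t,(165,230,60,60));b,es=seg(s,(300,280,50,60));print(a,et,b,es)
print(tri(t,et[0],s,es[0]),onz(t,*et[0],.1085),onz(s,*es[0],.1085))
E
```

```text
143.0 ((189.4064483642578, 256.5409240722656), (25.018482208251953, 25.832990646362305), 40.35277557373047) 171.0 ((325.27081298828125, 300.4039611816406), (19.055217742919922, 29.329153060913086), 86.8547134399414)
(array([0.43971516, 0.30016444, 0.10537578]), np.float64(0.0015175842571124745)) [0.43873928 0.2993495  0.1085    ] [0.43950745 0.30506278 0.1085    ]
```

```bash
python3 -c "
from bench import robot
o=robot.get_obs();print(o['time'],o['wrist_force']);print(robot.close_job())"
```

```text
24.5167 [-0.1878949   0.09647576  0.81057385]
the job is handed in; nothing more can be done
None
```

The dish is back on the pile and was counted in at the limit switch. I handed the job in at 24.5 s with the arm clear of everything.

- **Dish:** I gripped it across the rim and carried it over. I lowered it in 2 mm steps until the pile pushed back. It reached about 4 N, so I eased off to about 2.7 N before opening the fingers. In the last top view it lies flat, about 1.5 mm from the pile's axis.
- **Switch:** I pushed the roller about 53 mm sideways, which is an arm angle of about 0.63 rad. The click is at 0.45 and the end stop at 1.05. I followed it back, and it stands upright in the last pictures. The angle comes from the finger's travel and the arm's lean in the side view. It was not measured directly, and the roller was hidden behind the fingers during the push.
- **Disagreements:**
  - The reported TCP was about 33 mm lower than the real fingertips, both in the side camera and by touch. I allowed for this in every height.
  - In the last check, the side view's fit of the dish top put its centre about 6 mm further out in y than the top view did. I trusted the top view, because the dish's shaded side had crept into the side-view outline.
- **Other things:** the jars, cans and block look undisturbed in the last pictures, judged by eye only.

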